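# Set up the locator plate of a candle filling bench

### The arm

A 6-joint arm with a two-finger parallel gripper is mounted at the origin on the work surface. World frame = base frame: x ahead of the robot, y to its left, z up, the work surface at z = 0. Lengths are in m, angles in rad, forces in N, time in s.
With the tool pointing down it reaches from about 0.275 to 0.875 m from the base axis. Payload 12.5 kg.
Tool frame: the origin (TCP) lies at the very end of the fingers, on their centre line; the grasp point (between the pads) lies 19 mm behind it; z points along the fingers, y is the line along which they close (so a half turn about z gives the same grasp; the last joint's range is limited). The gripper opens to 85 mm and grips with 20 to 120 N. Pads are 22 mm wide; open, the fingers measure 114 mm over their backs; the gripper's body (76 mm by 85 mm) begins 54 mm behind the grasp point. The pads swing forward as they close: fully open they stand 13 mm farther back than shut.
Start: joints at [-1.236, 0.351, 1.652, -0, 1.139, -0.085], TCP at [0.224, -0.502, 0.231] pointing down, gripper open.
Joint ranges: [-2.75, 2.75], [-0.79, 2.1], [0.01, 2.65], [-1.57, 4.71], [0.07, 3.14], [-2.87, 2.87]. Speed limits (rad/s): [2.22, 2.22, 2.79, 3.14, 3.14, 3.14].

### API

Orientations are given as a rotation vector (axis times angle).
In Python, from rig import env, viewer gives the robot as it stands.
- The arm moves only by the tool move_arm, never from a script. Its argument "steps" is a list of rows, each an object of numbers: "dx", "dy", "dz": the shift along the tool's x, y, z in m; "rx", "ry", "rz": the turn, a rotation vector about the tool's x, y, z in degrees. In form: [{"dx": .., "dy": .., "dz": .., "rx": .., "ry": .., "rz": ..}, ...]. A call has 1 to 8 rows; each row is the pose to reach, as a shift and turn from the pose commanded when the call began, along the tool's axes at that moment; what a row does not reach only later rows make up. A row lasts 1/8 s, in which the tool goes at most 62.5 mm and 10.7 degrees, less where a joint would pass 70% of its speed; a pose out of reach is approached as far as the arm can. A call with a gripper value outside its range is refused whole. "fingers" is the opening, from 0 (shut) to 1 (fully open), set as the call begins (left out, the last holds). The fingers move at their own pace and stop on an object; "squeeze" is the grip in N (left out, the last holds). Time passes only in rows, so rows that repeat a pose let the fingers close. It gives the time, the measured TCP pose, the force, the opening and the grip force at its end, in the units of the state.
- env.state(): the state, without advancing time (a new reading comes with each control period).
- viewer.grab_frame(name): name is "side" or "top"; returns a dict with "pixels" (480x640x3 uint8, red, green, blue), "range_z" (480x640 float32, m along the optical axis (not along the pixel's ray), 0 where there is no reading), "camera_matrix" (3x3 intrinsics, pixels), "k1" (the pictures are not rectified: a ray, as slopes to the right and down, at radius r is drawn at 1 + k1 r^2 times it, then the intrinsics apply), "R" (3x3) and "t" (3): a world point X has camera coordinates R X + t. Camera axes: x right, y down, z forward; pixel columns grow to the right and rows downward; lengths in m; the calibration is good to about 2 mm. A picture is of the moment at which its call begins.
- env.hand_in(): hands the job in; it is judged then, once.
The state is a dict: "time": time; "qpos": joint angles; "joint_vel": joint speeds; "tau": joint torques, N m; "tool_pos": TCP position; "tool_rot": TCP orientation; "wrist_force": force on the tool from outside, world axes, zero at the start; "ft_torque": the same for the moment, N m; "width": finger opening in m; "finger_force": force on a finger pad.
Only numpy, scipy, OpenCV 4.12 (cv2) and the standard library are available. Lean on these libraries where they do the work, as an engineer would, in place of code of your own. Each camera call takes 0.05 s, during which the arm holds its last target. There are 200 camera calls.

### The job

Get this candle filling bench ready for the next batch. First clear the scraper off the locator plate and lay it flat in the steel tray; then press every brass cup locator on the table fully home into a pocket of the plate, flush with its top; only when all of them are in, turn the clamp dial to its black index mark. Stand the empty glass cup upright in the middle of the scale's pan as well, let everything go at the end, and do not shove the candles, tin or jar about.

Things in the scene. Friction and masses are not known exactly. Their poses are not given: they have to be found in the camera images.
- plate: grey locator plate, fixed, 216 x 150 mm (x by y) and 30 mm high, with six square pockets in its top. Origin: centre of the underside, x and y along its edges, z up.
- pocket0 (a point): centre of a pocket's mouth, level with the plate's top; axes as the plate's. The pocket is 43 x 43 mm with a small bevel; any locator fits any pocket, in any quarter turn. A stiff pad in it holds a locator 6 mm too high until pressed down with 6 to 15 N to its stop, 14 mm below the plate's top, where it stays: the block is then flush, the stub stands out.
- pocket1 (a point): centre of a pocket's mouth, level with the plate's top; axes as the plate's. The pocket is 43 x 43 mm with a small bevel; any locator fits any pocket, in any quarter turn. A stiff pad in it holds a locator 6 mm too high until pressed down with 6 to 15 N to its stop, 14 mm below the plate's top, where it stays: the block is then flush, the stub stands out.
- pocket2 (a point): centre of a pocket's mouth, level with the plate's top; axes as the plate's. The pocket is 43 x 43 mm with a small bevel; any locator fits any pocket, in any quarter turn. A stiff pad in it holds a locator 6 mm too high until pressed down with 6 to 15 N to its stop, 14 mm below the plate's top, where it stays: the block is then flush, the stub stands out.
- pocket3 (a point): centre of a pocket's mouth, level with the plate's top; axes as the plate's. The pocket is 43 x 43 mm with a small bevel; any locator fits any pocket, in any quarter turn. A stiff pad in it holds a locator 6 mm too high until pressed down with 6 to 15 N to its stop, 14 mm below the plate's top, where it stays: the block is then flush, the stub stands out.
- pocket4 (a point): centre of a pocket's mouth, level with the plate's top; axes as the plate's. The pocket is 43 x 43 mm with a small bevel; any locator fits any pocket, in any quarter turn. A stiff pad in it holds a locator 6 mm too high until pressed down with 6 to 15 N to its stop, 14 mm below the plate's top, where it stays: the block is then flush, the stub stands out.
- pocket5 (a point): centre of a pocket's mouth, level with the plate's top; axes as the plate's. The pocket is 43 x 43 mm with a small bevel; any locator fits any pocket, in any quarter turn. A stiff pad in it holds a locator 6 mm too high until pressed down with 6 to 15 N to its stop, 14 mm below the plate's top, where it stays: the block is then flush, the stub stands out.
- insert_a: brass cup locator, a square block 40 x 40 mm and 14 mm high (its lowest 3 mm stepped in to 37 mm) with a square stub 16 x 16 mm standing 26 mm higher in its middle (40 mm in all), about 85 g. Origin: centre of the underside; z up; x and y square to its sides. May be absent (None): three to five are on the table.
- insert_b: brass cup locator, a square block 40 x 40 mm and 14 mm high (its lowest 3 mm stepped in to 37 mm) with a square stub 16 x 16 mm standing 26 mm higher in its middle (40 mm in all), about 85 g. Origin: centre of the underside; z up; x and y square to its sides. May be absent (None): three to five are on the table.
- insert_c: brass cup locator, a square block 40 x 40 mm and 14 mm high (its lowest 3 mm stepped in to 37 mm) with a square stub 16 x 16 mm standing 26 mm higher in its middle (40 mm in all), about 85 g. Origin: centre of the underside; z up; x and y square to its sides. May be absent (None): three to five are on the table.
- insert_d: brass cup locator, a square block 40 x 40 mm and 14 mm high (its lowest 3 mm stepped in to 37 mm) with a square stub 16 x 16 mm standing 26 mm higher in its middle (40 mm in all), about 85 g. Origin: centre of the underside; z up; x and y square to its sides. May be absent (None): three to five are on the table.
- insert_e: brass cup locator, a square block 40 x 40 mm and 14 mm high (its lowest 3 mm stepped in to 37 mm) with a square stub 16 x 16 mm standing 26 mm higher in its middle (40 mm in all), about 85 g. Origin: centre of the underside; z up; x and y square to its sides. May be absent (None): three to five are on the table.
- scraper: wax scraper, at first lying across the plate: wooden handle 105 x 22 mm, 16 mm thick, from x = -80 to +25 mm, then a steel blade 45 mm wide and 3 mm thick to x = +80 mm. Origin: on the underside at mid-length, close to the balance point; x along it to the blade, z up.
- tray: shallow open steel tray, fixed, 200 x 100 mm outside, walls 4 mm thick and 18 mm high, floor 4 mm thick. Origin: centre of the underside, x along its length.
- dial_box: white box of the plate clamp, fixed, 100 x 100 mm and 50 mm high, with the dial on its top and one black index mark beside the dial. Origin: centre of the underside, z up; its front faces -x.
- dial (a joint): angle of the clamp dial in rad, growing clockwise seen from above. At 0 the white pointer of the dial points along the box's -x; at 1.57 along the box's +y; it meets the black index mark at 1.90. Stops at 0 and 3.2; it stays where it is left.
- dial_grip (a point): on the dial's axis at a good grip height, 78 mm above the table (axes as the box's, not turning). The grip is a black bar 14 mm thick and 44 mm long along the pointer line, its top 90 mm and its foot (a disc 52 mm across) 62 mm above the table.
- cup: empty teal square glass cup, open at the top, 50 x 50 mm and 42 mm high, walls and floor 4 mm. Origin: centre of the underside; z up, x and y square to its sides.
- scale: bench scale, fixed, 130 x 120 mm, with a square steel pan 100 x 100 mm on top. Origin: centre of the underside.
- pan (a point): centre of the top face of the scale's pan, 45 mm above the table.
- candle_a: finished candle, a filled teal glass 60 x 60 mm and 68 mm high; not part of the job. Origin: centre of the underside.
- candle_b: another finished candle, the same; not part of the job.
- tin: round metal tin, 56 mm across, 35 mm high; not part of the job. Origin: centre of the underside.
- jar: amber jar, 64 mm across, 90 mm high; not part of the job. Origin: centre of the underside.

How it is judged:
By the outcome, as a careful person would: the job done as asked, in the order asked, and still so for the second after the job is handed in, with the robot touching nothing.
Of insert_a, insert_b, insert_c, insert_d, insert_e only 3 to 5 are there at a start; the rules pass over those that are not, and their reading is None.
At some moment in a run one of insert_a, insert_b, insert_c, insert_d, insert_e, cup may be knocked a few centimetres aside while the robot is not near it.
It also fails if it takes over 210 s, if anything falls off the work surface, if the arm or the gripper's body presses on something with over 40 N, if the wrist force passes 120 N, or if a joint passes its speed limit or range.

## Working session

There is one attempt and no reset: what is moved stays moved. The work goes in short steps, Python scripts to look and compute and a tool call to move; the robot and the scene stay as the last step left them, time stands still between calls to the robot, and variables do not carry over. Pictures are saved under pics/ and viewed, at most 14 in all, crops included, and the job is handed in when it is done.

Besides the shell and the picture viewer there is one more tool, called after ">>>" by a JSON object that holds its "fn" and its "kwargs". move_arm: Moves the arm, as the interface text tells. Its arguments: {"type":"object","properties":{"steps":{"type":"array","items":{"type":"object","properties":{"dx":{"type":"number"},"dy":{"type":"number"},"dz":{"type":"number"},"rx":{"type":"number"},"ry":{"type":"number"},"rz":{"type":"number"}}}},"fingers":{"type":"number"},"squeeze":{"type":"number"}},"required":["steps"]}

```bash
ls; mkdir -p pics
cat > cam.py <<'E'
import numpy as np, cv2
from rig import env, viewer
def grab(n): return viewer.grab_frame(n)
def ray(f,uv):
    K=np.array(f["camera_matrix"]);uv=np.asarray(uv,float).reshape(-1,2)
    p=cv2.undistortPoints(uv.reshape(-1,1,2),K,np.array([f["k1"],0,0,0.]),None,None).reshape(-1,2)
    d=np.c_[p,np.ones(len(p))]@np.array(f["R"]); c=-np.array(f["R"]).T@np.array(f["t"])
    return c,d
def onz(f,uv,z):
    c,d=ray(f,uv); s=(z-c[2])/d[:,2]; return c+d*s[:,None]
def cloud(f):
    h,w=f["range_z"].shape; v,u=np.mgrid[:h,:w]
    c,d=ray(f,np.c_[u.ravel(),v.ravel()]); P=c+d*f["range_z"].reshape(-1,1)
    P[f["range_z"].ravel()==0]=np.nan
    return P.reshape(h,w,3)
def proj(f,X):
    r,_=cv2.Rodrigues(np.array(f["R"])); 
    return cv2.projectPoints(np.asarray(X,float).reshape(-1,1,3),r,np.array(f["t"],float),np.array(f["camera_matrix"]),np.array([f["k1"],0,0,0.]))[0].reshape(-1,2)
E
python3 - <<'E'
from cam import *
import pickle
for n in("top","side"):
    f=grab(n); cv2.imwrite(f"pics/{n}0.png",f["pixels"][...,::-1]); pickle.dump(f,open(f"{n}0.pkl","wb"))
    c,_=ray(f,[[320,240]]); print(n,c,f["k1"],f["camera_matrix"][0],(f["range_z"]==0).mean())
s=env.state();print(s)
E
```

```text
pics
top [0.34606538 0.03787519 1.07376732] 0.015509929128265527 [455.11950292   0.         317.61656186] 0.004095052083333333
side [0.18682665 0.95056935 0.66464172] -0.061100976813345385 [560.47487257   0.         327.93200046] 0.004016927083333333
{'time': 0.1, 'qpos': array([-1.23560003e+00,  3.51180130e-01,  1.65238468e+00,  5.69673711e-06,
        1.13908173e+00, -8.46244750e-02]), 'joint_vel': array([-9.73234608e-05, -4.91568340e-04, -1.08192343e-03,  1.09264533e-03,
       -1.70047175e-03,  7.91909333e-04]), 'tau': array([ 1.81828702e-03, -5.06831396e+01, -2.91876286e+01, -2.81601626e-05,
        2.66490038e-03, -2.46326522e-05]), 'tool_pos': array([ 0.22408982, -0.50194441,  0.23080412]), 'tool_rot': array([-3.07161088e+00, -6.54399056e-01,  1.98733803e-04]), 'wrist_force': array([-0.08729403, -0.88738984,  0.6855262 ]), 'ft_torque': array([ 0.03086289, -0.06007965, -0.0025355 ]), 'finger_force': 0.0, 'width': 0.08543556748317975}
```

View pics/top0.png

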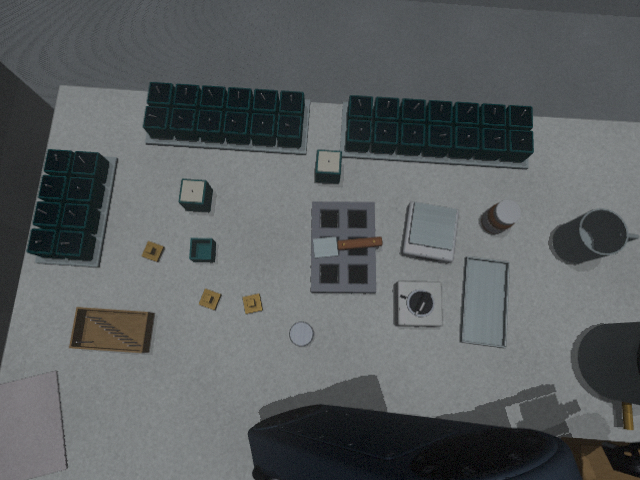

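View pics/side0.png

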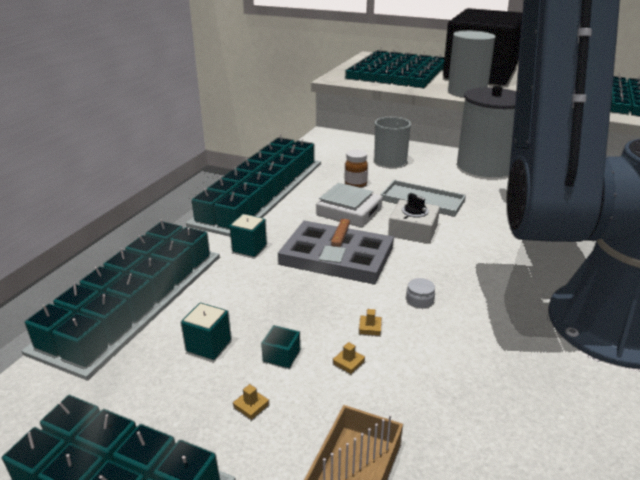

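Top view: plate around (343,247), with the scraper across it (blade near (325,247), handle to (382,242)). Three brass locators are at (152,252), (210,299) and (252,303), and the cup is at (202,250). The scale is at (432,232), the dial box at (420,303), the tray at (485,302), the tin at (301,333), the jar at (500,216), and candles at (196,195) and (328,166). The side view shows the same three locators, at (251,402), (349,358) and (371,322).

```bash
cat > meas.py <<'E'
from cam import *
def comps(m,amin=30,amax=1e9):
    n,l,s,c=cv2.connectedComponentsWithStats(m.astype(np.uint8))
    return [(l==i) for i in range(1,n) if amin<=s[i,4]<=amax]
def hsv(f): return cv2.cvtColor(f["pixels"],cv2.COLOR_RGB2HSV)
def rect(P):
    (c,wh,a)=cv2.minAreaRect(np.asarray(P[:,:2]*1000,np.float32)); return np.round(c,1),np.round(wh,1),round(a,1)
def brass(f):
    h=hsv(f); return (h[...,0]>12)&(h[...,0]<26)&(h[...,1]>120)&(h[...,2]>70)
E
python3 - <<'E'
from meas import *
import pickle
F={n:pickle.load(open(n+"0.pkl","rb")) for n in("top","side")}
for n,f in F.items():
    C=cloud(f); print(n)
    for m in comps(brass(f),40,1500):
        P=C[m]; v,u=np.nonzero(m); hi=P[(P[:,2]>.03)]; lo=P[(P[:,2]<.02)&(P[:,2]>.008)]
        if len(hi)<5 or len(lo)<10: print("skip",u.mean(),v.mean(),len(u),np.nanmean(P,0));continue
        print(u.mean().round(),v.mean().round(),m.sum(),"stub",(hi.mean(0)*1000).round(1),len(hi),"top z",np.percentile(hi[:,2],80).round(4),"block z",np.median(lo[:,2]).round(4),rect(lo))
f=F["top"];C=cloud(f)
for nm,(u,v) in dict(plate=(343,207),blade=(322,247),handle=(365,243),pan=(432,230),box=(405,318),tray=(485,302),cup=(202,250),tin=(301,333),pocket=(330,274),table=(280,250)).items():
    print(nm,(C[v-2:v+3,u-2:u+3].reshape(-1,3).mean(0)*1000).round(1),C[v-2:v+3,u-2:u+3,2].std()*1000, f["pixels"][v,u])
f=F["side"];C=cloud(f)
for nm,(u,v) in dict(plate=(288,255),blade=(334,253),pan=(345,196)).items():
    print(nm,(C[v-2:v+3,u-2:u+3].reshape(-1,3).mean(0)*1000).round(1))
for n,(a,b,c,d) in dict(top=(290,190,540,360),side=(270,170,480,310)).items():
    cv2.imwrite(f"pics/{n}c.png",cv2.resize(F[n]["pixels"][b:d,a:c,::-1],None,fx=3,fy=3,interpolation=2))
E
```

```text
top
152.0 251.0 173 stub [528.4 440.2  40.1] 38 top z 0.0417 block z 0.0139 (array([527.1, 440.7]), array([37.2, 36.5]), 71.1)
209.0 299.0 214 stub [423.3 293.   38.7] 42 top z 0.0398 block z 0.0135 (array([423.9, 292.2]), array([38. , 35.5]), 74.3)
252.0 303.0 228 stub [421.8 193.7  39.9] 47 top z 0.0413 block z 0.0139 (array([420.5, 192.8]), array([36.7, 38.1]), 16.3)
skip 628.7 416.99375 160 [ 0.23480564 -0.63872612  0.0368728 ]
side
skip 355.8167938931298 165.6412213740458 131 [ 0.65318544 -0.34743506  0.06285075]
370.0 324.0 390 stub [419.9 198.4  37. ] 58 top z 0.0403 block z 0.0135 (array([420.3, 197. ]), array([36.1, 41.7]), 17.0)
348.0 359.0 503 stub [423.  298.   37.1] 92 top z 0.0399 block z 0.0132 (array([423.4, 295.5]), array([41.7, 40.1]), 73.2)
251.0 402.0 634 stub [525.4 445.5  37.4] 114 top z 0.0399 block z 0.0135 (array([526.3, 443.6]), array([39.8, 39.9]), 75.4)
358.0 422.0 229 stub [352.8 423.6  37.2] 76 top z 0.0409 block z 0.0137 (array([359.1, 423.4]), array([ 4.2, 41.1]), 89.1)
394.0 431.0 61 stub [303.7 426.2  39.2] 35 top z 0.0439 block z 0.0147 (array([307.9, 422.7]), array([5.8, 2. ]), 0.8)
plate [nan nan nan] nan [86 89 94]
blade [560.3  40.1  32.9] 1.5791909786597462 [128 137 140]
handle [573.9 -58.4  45.9] 1.9706126492330376 [95 68 51]
pan [ 615.8 -212.4   45.2] 1.6807250989276683 [114 123 126]
box [ 409.  -154.7   49.3] 1.5463687685480705 [138 141 143]
tray [ 461.8 -348.4    3.8] 1.675549772656645 [114 123 127]
cup [539.1 326.1   4.1] 1.326613319701583 [39 69 73]
tin [360.6  73.9  34.5] 1.5699767825478366 [130 136 145]
pocket [499.8  17.2  22.2] 1.4753520681288859 [39 39 37]
table [553.  140.5  -0.9] 2.124785278931105 [125 128 129]
plate [647.8  69.9  27.7]
blade [558.9  32.1  33.2]
pan [ 626.4 -201.6   45.2]
```

View pics/topc.png

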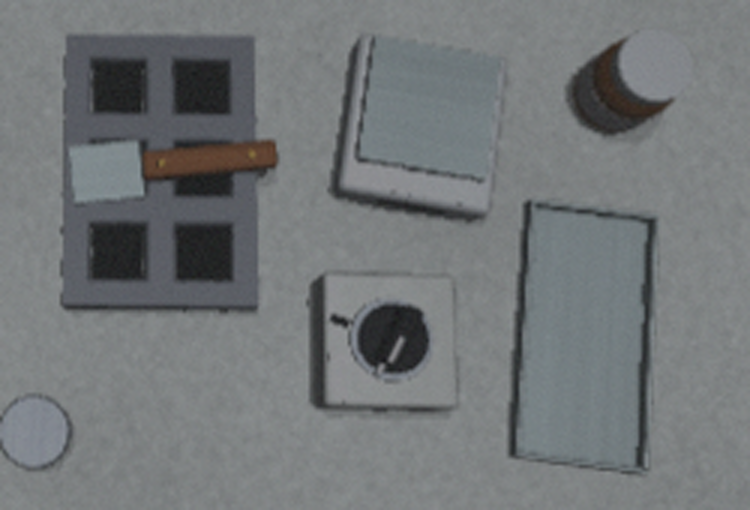

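Crop of the top view: six pockets, with the scraper over the middle row (blade toward +y). The dial pointer points down-left and the index mark is on the left at crop (340,320). Next I'll measure all the poses.

```bash
cat >> meas.py <<'E'
def quad(f,m,z):
    c,_=cv2.findContours(m.astype(np.uint8),cv2.RETR_EXTERNAL,cv2.CHAIN_APPROX_NONE)
    c=max(c,key=cv2.contourArea).reshape(-1,2); return rect(onz(f,c,z))
def plan(x,y,z,yaw):
    """delta in tool axes (mm,deg) from measured pose to target; yaw in deg, tool down"""
    from scipy.spatial.transform import Rotation as Ro
    s=env.state(); R=Ro.from_rotvec(s["tool_rot"])
    T=Ro.from_euler("z",yaw,degrees=True)*Ro.from_rotvec([np.pi,0,0])
    d=R.inv().apply(np.array([x,y,z])-s["tool_pos"])
    w=(R.inv()*T).as_rotvec(degrees=True)
    q=s["qpos"]; print("t",round(s["time"],2),"plan d[m]",d.round(4),"rot",w.round(2),"rows>=",max(np.linalg.norm(d)/.0625,np.linalg.norm(w)/10.7).round(1),"q6 end",round(np.arctan2(y,x)+np.pi/2-np.radians(yaw),2))
E
python3 - <<'E'
from meas import *
import pickle
F={n:pickle.load(open(n+"0.pkl","rb")) for n in("top","side")}
for n,f in F.items():
    print("==",n); C=cloud(f); Z=C[...,2]; h=hsv(f); X=C[...,0];Y=C[...,1]
    roi=(X>.42)&(X<.70)&(Y>-.09)&(Y<.13)
    # pockets: dark
    for m in comps(roi&(h[...,2]<60)&(Z<.034),60): 
        v,u=np.nonzero(m);print("dark",u.mean().round(),v.mean().round(),m.sum(),quad(f,m,.03))
    roi=(X>.4)&(X<.75)&(Y>-.14)&(Y<.13)
    for m in comps(roi&((h[...,0]<20)|(h[...,0]>170))&(h[...,1]>80)&(h[...,2]>50)&(Z>.03),60):
        print("handle",m.sum(),quad(f,m,.046),"z",np.median(Z[m]))
    bl=roi&(Z>.022)&(Z<.04)&(h[...,2]>118)
    for m in comps(bl,60): v,u=np.nonzero(m);print("blade",u.mean(),v.mean(),m.sum(),quad(f,m,.033))
    roi=(X>.5)&(X<.75)&(Y<-.1)&(Y>-.3)
    for m in comps(roi&(Z>.0385)&(h[...,2]<130)&(h[...,2]>90)&(Z<.055),200): print("pan",m.sum(),quad(f,m,.045),np.median(Z[m]))
    roi=(X>.3)&(X<.55)&(Y<-.08)&(Y>-.27)
    for m in comps(roi&(Z>.04)&(Z<.07)&(h[...,2]>105),200): print("box",m.sum(),quad(f,m,.05))
    roi=(X>.3)&(X<.62)&(Y<-.24)&(Y>-.48)
    for m in comps(roi&(np.abs(Z-.004)<.006)&(h[...,1]>18)&(h[...,2]<132),800): print("trayfloor",m.sum(),quad(f,m,.004),np.median(Z[m]))
    roi=(X>.48)&(X<.6)&(Y<.39)&(Y>.26)
    for m in comps(roi&(h[...,1]>80),200): 
        print("cup",m.sum(),quad(f,m,.042), np.nanpercentile(Z[m],97)); w=m&(Z>.036)&(Z<.05); print(" rim",w.sum(),rect(C[w]))
E
```

```text
== top
dark 329.0 218.0 307 (array([631.2,  26.9]), array([41.8, 40.5]), 3.9)
dark 357.0 219.0 330 (array([635.7, -38.2]), array([41.7, 43.3]), 4.0)
dark 357.0 251.0 138 (array([558. , -37.5]), array([16.7, 56.3]), 4.0)
dark 329.0 273.0 332 (array([500.9,  19.8]), array([42. , 41.8]), 3.9)
dark 358.0 274.0 330 (array([503.1, -46.3]), array([41.9, 44. ]), 4.0)
handle 384 (array([574. , -45.7]), array([ 21.8, 101.7]), 9.8) z 0.04538983584943568
blade 324.94976076555025 246.811004784689 418 (array([561.2,  33.2]), array([44.7, 54.5]), 7.9)
pan 1223 (array([ 628.5, -213.8]), array([ 99.5, 100.2]), 84.3) 0.04460672540175925
box 1427 (array([ 445.2, -185.6]), array([100.6,  98.6]), 2.5)
trayfloor 2777 (array([ 465.6, -349.5]), array([ 93.7, 195.5]), 86.4) 0.003190036714470379
cup 329 (array([535.5, 320. ]), array([49.5, 49.6]), 3.3) 0.04513280271640416
 rim 126 (array([536.5, 320.4]), array([48.2, 51.1]), 2.2)
== side
dark 313.0 233.0 120 (array([635.6, -32.5]), array([38.1, 31.4]), 4.8)
dark 370.0 243.0 131 (array([504. , -41.4]), array([38.5, 31. ]), 2.2)
dark 303.0 247.0 136 (array([631.3,  32.9]), array([38.1, 32.2]), 3.2)
dark 382.0 264.0 74 (array([457.4,  17.9]), array([ 10.3, 138. ]), 3.1)
dark 362.0 259.0 157 (array([500.1,  24.7]), array([38.5, 32.7]), 3.1)
handle 271 (array([572.1, -35.8]), array([ 23.3, 116.8]), 9.6) z 0.04530013185958248
blade 336.0923732828044 246.1113216485078 2111 (array([566.8,  -0.9]), array([217.5, 154.7]), 3.6)
box 720 (array([ 444.7, -177.3]), array([101.1, 112.1]), 3.2)
cup 792 (array([519.3, 340.1]), array([49.8, 84.3]), 4.3) 0.04220030122906787
 rim 170 (array([526.5, 322.7]), array([50.3, 35.8]), 89.8)
```

```bash
python3 -c "
from meas import *
plan(.5692,-.0175,.15,99.5)"
```

```text
t 0.1 plan d[m] [ 0.5126 -0.3016  0.0812] rot [-5.000e-02 -4.000e-02 -7.545e+01] rows>= 9.6 q6 end -0.2
```

>>> {"fn": "move_arm", "kwargs": {"steps": [{"dx": 0.256, "dy": -0.151, "dz": 0.04, "rz": -37}, {"dx": 0.256, "dy": -0.151, "dz": 0.04, "rz": -37}, {"dx": 0.5126, "dy": -0.3016, "dz": 0.0812, "rz": -75.45}, {"dx": 0.5126, "dy": -0.3016, "dz": 0.0812, "rz": -75.45}, {"dx": 0.5126, "dy": -0.3016, "dz": 0.0812, "rz": -75.45}, {"dx": 0.5126, "dy": -0.3016, "dz": 0.0812, "rz": -75.45}, {"dx": 0.5126, "dy": -0.3016, "dz": 0.0812, "rz": -75.45}, {"dx": 0.5126, "dy": -0.3016, "dz": 0.0812, "rz": -75.45}], "fingers": 0.6}}

```text
invalid input
```

```bash
python3 -c "
from meas import *
plan(.5692,-.0175,.034,99.5)"
```

```text
t 0.1 plan d[m] [ 0.5126 -0.3015  0.1972] rot [-5.000e-02 -4.000e-02 -7.545e+01] rows>= 10.0 q6 end -0.2
```

>>> {"fn": "move_arm", "kwargs": {"steps": [{"dx": 0.25, "dy": -0.15, "dz": 0.04, "rx": 0, "ry": 0, "rz": -37}, {"dx": 0.25, "dy": -0.15, "dz": 0.04, "rx": 0, "ry": 0, "rz": -37}, {"dx": 0.25, "dy": -0.15, "dz": 0.04, "rx": 0, "ry": 0, "rz": -37}, {"dx": 0.25, "dy": -0.15, "dz": 0.04, "rx": 0, "ry": 0, "rz": -37}, {"dx": 0.25, "dy": -0.15, "dz": 0.04, "rx": 0, "ry": 0, "rz": -37}], "fingers": 0.6, "squeeze": 40}}

```text
time: 0.72
tool_pos: [0.3922, -0.2611, 0.1909]
tool_rot: [-2.704, -1.598, 0.0]
wrist_force: [0.8, -1.5, 0.1]
width: 0.0513
finger_force: 0.0
```

```bash
python3 -c "
from meas import *
plan(.5692,-.0175,.08,99.5)"
```

```text
t 0.72 plan d[m] [0.2988 0.0377 0.1109] rot [-3.000e-02 -2.000e-02 -3.832e+01] rows>= 5.1 q6 end -0.2
```

>>> {"fn": "move_arm", "kwargs": {"steps": [{"dx": 0.299, "dy": 0.0377, "dz": 0.111, "rx": 0, "ry": 0, "rz": -38.3}, {"dx": 0.299, "dy": 0.0377, "dz": 0.111, "rx": 0, "ry": 0, "rz": -38.3}, {"dx": 0.299, "dy": 0.0377, "dz": 0.111, "rx": 0, "ry": 0, "rz": -38.3}, {"dx": 0.299, "dy": 0.0377, "dz": 0.111, "rx": 0, "ry": 0, "rz": -38.3}, {"dx": 0.299, "dy": 0.0377, "dz": 0.111, "rx": 0, "ry": 0, "rz": -38.3}, {"dx": 0.299, "dy": 0.0377, "dz": 0.111, "rx": 0, "ry": 0, "rz": -38.3}, {"dx": 0.299, "dy": 0.0377, "dz": 0.111, "rx": 0, "ry": 0, "rz": -38.3}], "fingers": 0.5, "squeeze": 40}}

```text
time: 1.6
tool_pos: [0.5687, -0.0198, 0.0799]
tool_rot: [-2.031, -2.395, 0.001]
wrist_force: [-0.1, 0.2, 0.2]
width: 0.0432
finger_force: 0.0
```

```bash
python3 -c "
from meas import *
plan(.5692,-.0175,.034,99.5)
import pickle
for n in ('top','side'):
  f=grab(n); pickle.dump(f,open(n+'1.pkl','wb')); u,v=proj(f,env.state()['tool_pos'])[0].astype(int); print(n,u,v)
  cv2.imwrite(f'pics/{n}1.png',cv2.resize(f['pixels'][max(v-75,0):v+75,u-100:u+100,::-1],None,fx=3,fy=3))
a=[cv2.imread(f'pics/{n}1.png') for n in('top','side')]; a=[cv2.resize(i,(400,300)) for i in a]; cv2.imwrite('pics/p1.png',np.hstack(a))"
```

```text
t 1.6 plan d[m] [0.0022 0.0009 0.0459] rot [-0.06 -0.01 -0.1 ] rows>= 0.7 q6 end -0.2
top 349 240
side 339 220
```

View pics/p1.png

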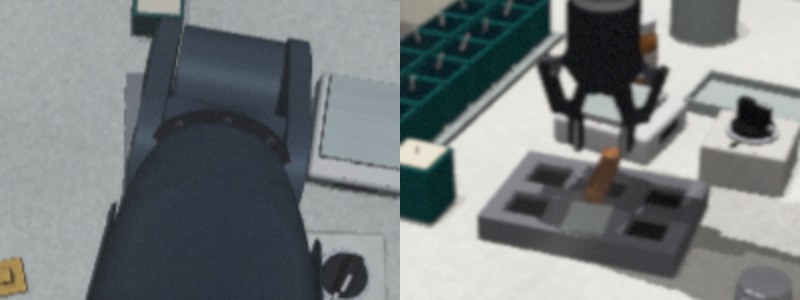

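Side crop: the open fingers hover astride the wooden handle, at about crop (605,150). The arm hides the spot in the top view. I'll descend, close and lift.

>>> {"fn": "move_arm", "kwargs": {"steps": [{"dx": 0.002, "dy": 0.001, "dz": 0.035, "rx": 0, "ry": 0, "rz": 0}, {"dx": 0.002, "dy": 0.001, "dz": 0.046, "rx": 0, "ry": 0, "rz": 0}, {"dx": 0.002, "dy": 0.001, "dz": 0.046, "rx": 0, "ry": 0, "rz": 0}], "fingers": 0.5, "squeeze": 40}}

```text
time: 2.08
tool_pos: [0.5694, -0.0185, 0.0344]
tool_rot: [-2.034, -2.394, 0.001]
wrist_force: [0.2, 0.3, 1.2]
width: 0.0428
finger_force: 0.0
```

>>> {"fn": "move_arm", "kwargs": {"steps": [{"dx": 0, "dy": 0, "dz": 0, "rx": 0, "ry": 0, "rz": 0}, {"dx": 0, "dy": 0, "dz": 0, "rx": 0, "ry": 0, "rz": 0}, {"dx": 0, "dy": 0, "dz": 0, "rx": 0, "ry": 0, "rz": 0}, {"dx": 0, "dy": 0, "dz": 0, "rx": 0, "ry": 0, "rz": 0}, {"dx": 0, "dy": 0, "dz": 0, "rx": 0, "ry": 0, "rz": 0}], "fingers": 0, "squeeze": 50}}

```text
time: 2.7
tool_pos: [0.5704, -0.0181, 0.0356]
tool_rot: [2.032, 2.394, 0.001]
wrist_force: [-1.2, -1.7, 7.3]
width: 0.0206
finger_force: 49.9
```

>>> {"fn": "move_arm", "kwargs": {"steps": [{"dx": 0, "dy": 0, "dz": -0.05, "rx": 0, "ry": 0, "rz": 0}, {"dx": 0, "dy": 0, "dz": -0.116, "rx": 0, "ry": 0, "rz": 0}, {"dx": 0, "dy": 0, "dz": -0.116, "rx": 0, "ry": 0, "rz": 0}, {"dx": 0, "dy": 0, "dz": -0.116, "rx": 0, "ry": 0, "rz": 0}], "fingers": 0, "squeeze": 50}}

```text
time: 3.2
tool_pos: [0.5695, -0.0178, 0.1503]
tool_rot: [2.033, 2.395, 0.0]
wrist_force: [-0.6, 0.2, -1.2]
width: 0.0201
finger_force: 49.5
```

Run:
```python
from meas import *
import pickle
plan(.4656,-.348,.15,-3.6)
f=grab("side"); C=cloud(f); h=hsv(f); Z=C[...,2];X=C[...,0];Y=C[...,1]
roi=(X>.4)&(X<.75)&(Y>-.16)&(Y<.13)
for m in comps(roi&((h[...,0]<20)|(h[...,0]>170))&(h[...,1]>80)&(h[...,2]>50)&(Z>.08),20):
    P=C[m];print("handle",m.sum(),np.median(P,0),P.min(0),P.max(0))
m=roi&(Z>.1)&(h[...,2]>115); P=C[m]; print("blade?",m.sum(),P.min(0) if m.any() else 0,P.max(0) if m.any() else 0)
cv2.imwrite('pics/s2.png',cv2.resize(f['pixels'][80:320,220:480,::-1],None,fx=2,fy=2))
```

```text
t 3.2 plan d[m] [-3.089e-01 -1.562e-01  3.000e-04] rot [ 2.0000e-02 -1.0000e-02  1.0295e+02] rows>= 9.6 q6 end 0.99
handle 154 [ 0.56897025 -0.00820091  0.16002526] [ 0.55367182 -0.08381364  0.14797291] [0.58721755 0.01089857 0.19673121]
blade? 157 [ 0.42725318 -0.08990465  0.14518631] [0.6259339  0.05020983 0.53094566]
```

View pics/s2.png

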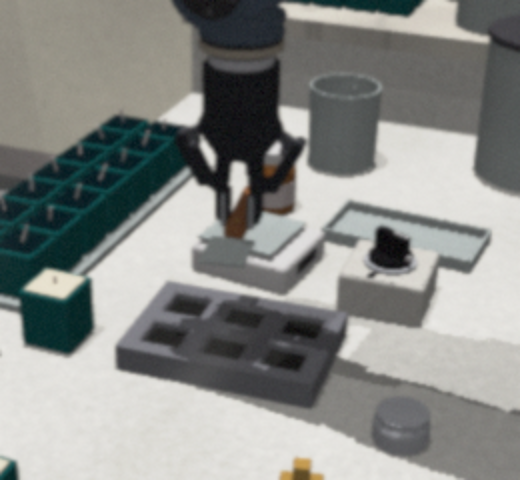

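The scraper is held level at side crop (235,235), and all six pockets are free. I'll carry it to the tray.

>>> {"fn": "move_arm", "kwargs": {"steps": [{"dx": -0.15, "dy": -0.08, "dz": -0.01, "rx": 0, "ry": 0, "rz": 51}, {"dx": -0.15, "dy": -0.08, "dz": -0.01, "rx": 0, "ry": 0, "rz": 51}, {"dx": -0.15, "dy": -0.08, "dz": -0.01, "rx": 0, "ry": 0, "rz": 51}, {"dx": -0.15, "dy": -0.08, "dz": -0.01, "rx": 0, "ry": 0, "rz": 51}, {"dx": -0.309, "dy": -0.156, "dz": 0, "rx": 0, "ry": 0, "rz": 103}, {"dx": -0.309, "dy": -0.156, "dz": 0, "rx": 0, "ry": 0, "rz": 103}, {"dx": -0.309, "dy": -0.156, "dz": 0, "rx": 0, "ry": 0, "rz": 103}, {"dx": -0.309, "dy": -0.156, "dz": 0, "rx": 0, "ry": 0, "rz": 103}], "fingers": 0, "squeeze": 50}}

```text
time: 4.25
tool_pos: [0.4641, -0.3505, 0.1481]
tool_rot: [-3.12, -0.351, 0.004]
wrist_force: [-0.1, 0.6, 0.1]
width: 0.0204
finger_force: 49.4
```

```bash
python3 -c "
from meas import *
plan(.4656,-.348,.04,-3.6)"
```

```text
t 4.25 plan d[m] [ 0.0023 -0.0019  0.1081] rot [-0.11  0.13 16.44] rows>= 1.7 q6 end 0.99
```

>>> {"fn": "move_arm", "kwargs": {"steps": [{"dx": 0.002, "dy": -0.002, "dz": 0, "rx": 0, "ry": 0, "rz": 8}, {"dx": 0.002, "dy": -0.002, "dz": 0, "rx": 0, "ry": 0, "rz": 16.4}, {"dx": 0.002, "dy": -0.002, "dz": 0.05, "rx": 0, "ry": 0, "rz": 16.4}, {"dx": 0.002, "dy": -0.002, "dz": 0.1, "rx": 0, "ry": 0, "rz": 16.4}, {"dx": 0.002, "dy": -0.002, "dz": 0.125, "rx": 0, "ry": 0, "rz": 16.4}, {"dx": 0.002, "dy": -0.002, "dz": 0.1365, "rx": 0, "ry": 0, "rz": 16.4}, {"dx": 0.002, "dy": -0.002, "dz": 0.1365, "rx": 0, "ry": 0, "rz": 16.4}, {"dx": 0.002, "dy": -0.002, "dz": 0.1365, "rx": 0, "ry": 0, "rz": 16.4}], "fingers": 0, "squeeze": 50}}

```text
time: 5.25
tool_pos: [0.4679, -0.346, 0.0147]
tool_rot: [3.14, -0.082, 0.002]
wrist_force: [-0.6, 1.0, -0.6]
width: 0.0202
finger_force: 49.4
```

>>> {"fn": "move_arm", "kwargs": {"steps": [{"dx": 0, "dy": 0, "dz": 0.003, "rx": 0, "ry": 0, "rz": 0}, {"dx": 0, "dy": 0, "dz": 0.0045, "rx": 0, "ry": 0, "rz": 0}, {"dx": 0, "dy": 0, "dz": 0.0045, "rx": 0, "ry": 0, "rz": 0}], "fingers": 0, "squeeze": 50}}

```text
time: 5.62
tool_pos: [0.4676, -0.3458, 0.0097]
tool_rot: [3.14, -0.082, 0.001]
wrist_force: [0.0, 0.6, 2.7]
width: 0.0206
finger_force: 49.8
```

>>> {"fn": "move_arm", "kwargs": {"steps": [{"dx": 0, "dy": 0, "dz": 0, "rx": 0, "ry": 0, "rz": 0}, {"dx": 0, "dy": 0, "dz": 0, "rx": 0, "ry": 0, "rz": 0}, {"dx": 0, "dy": 0, "dz": -0.05, "rx": 0, "ry": 0, "rz": 0}, {"dx": 0, "dy": 0, "dz": -0.11, "rx": 0, "ry": 0, "rz": 0}, {"dx": 0, "dy": 0, "dz": -0.15, "rx": 0, "ry": 0, "rz": 0}, {"dx": 0, "dy": 0, "dz": -0.15, "rx": 0, "ry": 0, "rz": 0}], "fingers": 0.45, "squeeze": 50}}

```text
time: 6.38
tool_pos: [0.4686, -0.3466, 0.1624]
tool_rot: [3.137, -0.082, 0.007]
wrist_force: [-0.3, 0.3, 0.3]
width: 0.0383
finger_force: 0.0
```

Run:
```python
from meas import *
plan(.4215,.1945,.12,16)
f=grab("side"); 
cv2.imwrite('pics/s3.png',cv2.resize(f['pixels'][100:300,220:500,::-1],None,fx=2,fy=2))
C=cloud(f)
for m in comps(brass(f),300,900):
    P=C[m]; v,u=np.nonzero(m);hi=P[P[:,2]>.03]; lo=P[(P[:,2]<.02)&(P[:,2]>.008)]
    print(u.mean(),v.mean(),hi.mean(0),rect(lo) if len(lo)>5 else 0)
```

```text
t 6.38 plan d[m] [-0.0755 -0.5381  0.0402] rot [  0.25  -0.23 -18.99] rows>= 8.7 q6 end 1.72
370.0360824742268 323.69072164948454 [0.41999066 0.19898889 0.03699165] (array([420.7, 195.2]), array([36. , 44.5]), 14.7)
348.4578313253012 358.5301204819277 [0.42317943 0.2978129  0.03731143] (array([423.8, 296.1]), array([40.6, 39.6]), 75.2)
250.53943217665616 402.0678233438486 [0.52511149 0.44555019 0.03736845] (array([525.8, 443.9]), array([39.9, 40.1]), 74.3)
```

View pics/s3.png

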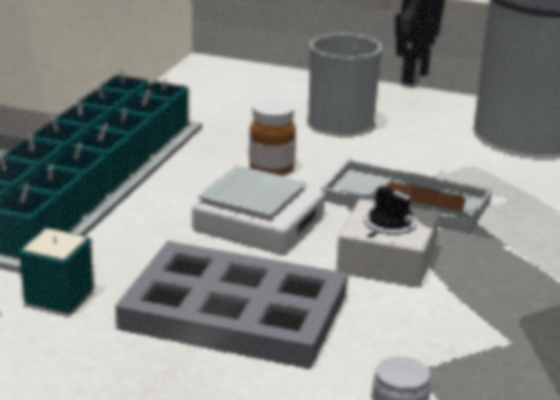

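Side crop: the scraper lies in the tray at (425,195) and the plate is clear. Next is the first locator.

>>> {"fn": "move_arm", "kwargs": {"steps": [{"dx": -0.036, "dy": -0.27, "dz": 0.0, "rx": 0, "ry": 0, "rz": -9}, {"dx": -0.036, "dy": -0.27, "dz": 0.0, "rx": 0, "ry": 0, "rz": -9}, {"dx": -0.036, "dy": -0.27, "dz": 0.0, "rx": 0, "ry": 0, "rz": -9}, {"dx": -0.036, "dy": -0.27, "dz": 0.0, "rx": 0, "ry": 0, "rz": -9}, {"dx": -0.0755, "dy": -0.538, "dz": 0.04, "rx": 0, "ry": 0, "rz": -19}, {"dx": -0.0755, "dy": -0.538, "dz": 0.04, "rx": 0, "ry": 0, "rz": -19}, {"dx": -0.0755, "dy": -0.538, "dz": 0.04, "rx": 0, "ry": 0, "rz": -19}, {"dx": -0.0755, "dy": -0.538, "dz": 0.04, "rx": 0, "ry": 0, "rz": -19}], "fingers": 0.5, "squeeze": 50}}

```text
time: 7.42
tool_pos: [0.4232, 0.1519, 0.124]
tool_rot: [3.111, 0.437, -0.003]
wrist_force: [1.9, 0.7, 0.1]
width: 0.0427
finger_force: 0.0
```

```bash
python3 -c "
from meas import *
plan(.4212,.1945,.06,16)"
```

```text
t 7.42 plan d[m] [ 0.01   -0.0415  0.064 ] rot [-0.    0.11 -0.  ] rows>= 1.2 q6 end 1.72
```

>>> {"fn": "move_arm", "kwargs": {"steps": [{"dx": 0.01, "dy": -0.0415, "dz": 0.03, "rx": 0, "ry": 0, "rz": 0}, {"dx": 0.01, "dy": -0.0415, "dz": 0.06, "rx": 0, "ry": 0, "rz": 0}, {"dx": 0.01, "dy": -0.0415, "dz": 0.06, "rx": 0, "ry": 0, "rz": 0}, {"dx": 0.01, "dy": -0.0415, "dz": 0.06, "rx": 0, "ry": 0, "rz": 0}], "fingers": 0.5, "squeeze": 50}}

```text
time: 7.92
tool_pos: [0.4226, 0.1924, 0.0658]
tool_rot: [3.111, 0.436, -0.001]
wrist_force: [-0.4, -0.2, 0.5]
width: 0.0427
finger_force: 0.0
```

```bash
python3 -c "
from meas import *
plan(.4212,.1945,.018,16)"
```

```text
t 7.92 plan d[m] [-0.0008 -0.0024  0.0478] rot [ 0.    0.03 -0.03] rows>= 0.8 q6 end 1.72
```

>>> {"fn": "move_arm", "kwargs": {"steps": [{"dx": -0.001, "dy": -0.0024, "dz": 0.03, "rx": 0, "ry": 0, "rz": 0}, {"dx": -0.001, "dy": -0.0024, "dz": 0.047, "rx": 0, "ry": 0, "rz": 0}, {"dx": -0.001, "dy": -0.0024, "dz": 0.047, "rx": 0, "ry": 0, "rz": 0}, {"dx": -0.001, "dy": -0.0024, "dz": 0.047, "rx": 0, "ry": 0, "rz": 0}], "fingers": 0.5, "squeeze": 50}}

```text
time: 8.43
tool_pos: [0.4217, 0.1948, 0.0196]
tool_rot: [-3.111, -0.436, -0.002]
wrist_force: [-0.0, -0.6, -0.1]
width: 0.0424
finger_force: 0.0
```

>>> {"fn": "move_arm", "kwargs": {"steps": [{"dx": 0, "dy": 0, "dz": 0, "rx": 0, "ry": 0, "rz": 0}, {"dx": 0, "dy": 0, "dz": 0, "rx": 0, "ry": 0, "rz": 0}, {"dx": 0, "dy": 0, "dz": 0, "rx": 0, "ry": 0, "rz": 0}, {"dx": 0, "dy": 0, "dz": 0, "rx": 0, "ry": 0, "rz": 0}, {"dx": 0, "dy": 0, "dz": 0, "rx": 0, "ry": 0, "rz": 0}], "fingers": 0, "squeeze": 60}}

```text
time: 9.05
tool_pos: [0.4214, 0.195, 0.0194]
tool_rot: [-3.111, -0.437, -0.002]
wrist_force: [-1.2, -1.4, 10.2]
width: 0.0147
finger_force: 58.9
```

Run:
```python
from meas import *
s=env.state();print(s["tool_pos"],s["width"])
f=grab("side"); C=cloud(f); 
for m in comps(brass(f),200,900):
    P=C[m]; v,u=np.nonzero(m);lo=P[(P[:,2]<.02)&(P[:,2]>.008)]
    print(u.mean(),v.mean(),m.sum(),rect(lo) if len(lo)>5 else 0)
```

```text
[0.42140258 0.19497425 0.01941298] 0.014711891916480264
369.87441860465117 327.9953488372093 215 (array([420.3, 197.3]), array([36.2, 40.5]), 18.2)
348.51960784313724 358.3705882352941 510 (array([423.5, 295.7]), array([40.3, 38.7]), 72.5)
250.54976303317537 402.12796208530807 633 (array([526.1, 444. ]), array([38.9, 40. ]), 75.1)
```

```bash
python3 -c "
from meas import *
plan(.501,.0215,.10,3.4)"
```

```text
t 9.1 plan d[m] [ 0.0288  0.1887 -0.0806] rot [-1.000e-02 -7.000e-02  1.261e+01] rows>= 3.3 q6 end 1.55
```

>>> {"fn": "move_arm", "kwargs": {"steps": [{"dx": 0, "dy": 0, "dz": -0.05, "rx": 0, "ry": 0, "rz": 0}, {"dx": 0.0, "dy": 0, "dz": -0.0806, "rx": 0, "ry": 0, "rz": 0}, {"dx": 0.029, "dy": 0.1887, "dz": -0.0806, "rx": 0, "ry": 0, "rz": 12.6}, {"dx": 0.029, "dy": 0.1887, "dz": -0.0806, "rx": 0, "ry": 0, "rz": 12.6}, {"dx": 0.029, "dy": 0.1887, "dz": -0.0806, "rx": 0, "ry": 0, "rz": 12.6}, {"dx": 0.029, "dy": 0.1887, "dz": -0.0806, "rx": 0, "ry": 0, "rz": 12.6}, {"dx": 0.029, "dy": 0.1887, "dz": -0.0806, "rx": 0, "ry": 0, "rz": 12.6}], "fingers": 0, "squeeze": 60}}

```text
time: 9.98
tool_pos: [0.5005, 0.0215, 0.0991]
tool_rot: [-3.14, -0.092, 0.001]
wrist_force: [1.0, 0.4, -0.4]
width: 0.0144
finger_force: 59.1
```

Run:
```python
from meas import *
plan(.501,.0215,.065,3.4)
s=env.state();print(s["tool_pos"],s["width"])
f=grab("side"); C=cloud(f); 
for m in comps(brass(f),100,1200):
    P=C[m]; v,u=np.nonzero(m);zt=np.percentile(P[:,2],50);lo=P[abs(P[:,2]-.095)<.006]
    print(u.mean(),v.mean(),m.sum(),zt,rect(lo) if len(lo)>5 else 0)
t=grab("top"); print("top")
for m in comps(brass(t),60,1200): v,u=np.nonzero(m);print(u.mean(),v.mean(),m.sum(),quad(t,m,.014))
cv2.imwrite('pics/s4.png',cv2.resize(f['pixels'][150:330,240:440,::-1],None,fx=3,fy=3))
```

```text
t 9.97 plan d[m] [ 0.0005 -0.      0.0341] rot [-0.01  0.03 -0.04] rows>= 0.5 q6 end 1.55
[0.50052259 0.02145591 0.09913362] 0.014397306773874284
363.4 236.24 175 0.09219609607362367 (array([499.1,  26. ]), array([37.6, 36.2]), 4.2)
348.3975903614458 358.5562248995984 498 nan 0
250.56309148264984 402.05362776025237 634 nan 0
top
152.23926380368098 250.85889570552146 163 (array([526.8, 440.4]), array([37.2, 35.7]), 75.5)
209.23762376237624 298.7970297029703 202 (array([423.9, 292.5]), array([37.4, 35.6]), 74.4)
628.3202247191011 416.8370786516854 178 (array([ 232.6, -652.4]), array([49.8, 16.4]), 0.2)
```

View pics/s4.png

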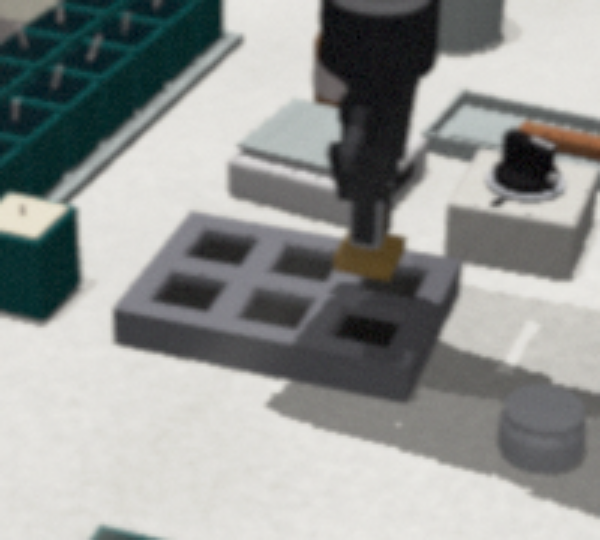

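Side crop: the locator hangs level above the near-left pocket (block at crop (370,258), pocket at (368,328)). I'll lower it and watch the force.

>>> {"fn": "move_arm", "kwargs": {"steps": [{"dx": 0.001, "dy": 0, "dz": 0.034, "rx": 0, "ry": 0, "rz": 0}, {"dx": 0.001, "dy": 0, "dz": 0.044, "rx": 0, "ry": 0, "rz": 0}, {"dx": 0.001, "dy": 0, "dz": 0.05, "rx": 0, "ry": 0, "rz": 0}, {"dx": 0.001, "dy": 0, "dz": 0.0545, "rx": 0, "ry": 0, "rz": 0}, {"dx": 0.001, "dy": 0, "dz": 0.0545, "rx": 0, "ry": 0, "rz": 0}], "fingers": 0, "squeeze": 60}}

```text
time: 10.7
tool_pos: [0.502, 0.0216, 0.0448]
tool_rot: [3.14, 0.094, 0.0]
wrist_force: [0.5, 0.1, -0.7]
width: 0.0143
finger_force: 59.1
```

>>> {"fn": "move_arm", "kwargs": {"steps": [{"dx": 0, "dy": 0, "dz": 0.003, "rx": 0, "ry": 0, "rz": 0}, {"dx": 0, "dy": 0, "dz": 0.006, "rx": 0, "ry": 0, "rz": 0}, {"dx": 0, "dy": 0, "dz": 0.0095, "rx": 0, "ry": 0, "rz": 0}, {"dx": 0, "dy": 0, "dz": 0.0095, "rx": 0, "ry": 0, "rz": 0}], "fingers": 0, "squeeze": 60}}

```text
time: 11.2
tool_pos: [0.5022, 0.0215, 0.0354]
tool_rot: [3.14, 0.093, 0.001]
wrist_force: [-0.6, -0.1, 6.3]
width: 0.0145
finger_force: 60.0
```

>>> {"fn": "move_arm", "kwargs": {"steps": [{"dx": 0, "dy": 0, "dz": 0.001, "rx": 0, "ry": 0, "rz": 0}, {"dx": 0, "dy": 0, "dz": 0.002, "rx": 0, "ry": 0, "rz": 0}, {"dx": 0, "dy": 0, "dz": 0.002, "rx": 0, "ry": 0, "rz": 0}], "fingers": 0, "squeeze": 60}}

```text
time: 11.58
tool_pos: [0.5025, 0.0215, 0.0353]
tool_rot: [3.14, 0.094, 0.002]
wrist_force: [-11.1, 0.4, 37.2]
width: 0.0144
finger_force: 64.3
```

Seated hard on the stop (37 N at TCP 0.0353). I'll release it and go on to the next locator.

>>> {"fn": "move_arm", "kwargs": {"steps": [{"dx": 0, "dy": 0, "dz": -0.002, "rx": 0, "ry": 0, "rz": 0}, {"dx": 0, "dy": 0, "dz": -0.002, "rx": 0, "ry": 0, "rz": 0}, {"dx": 0, "dy": 0, "dz": -0.002, "rx": 0, "ry": 0, "rz": 0}, {"dx": 0, "dy": 0, "dz": -0.06, "rx": 0, "ry": 0, "rz": 0}, {"dx": 0, "dy": 0, "dz": -0.1, "rx": 0, "ry": 0, "rz": 0}, {"dx": 0, "dy": 0, "dz": -0.1, "rx": 0, "ry": 0, "rz": 0}], "fingers": 0.4, "squeeze": 60}}

```text
time: 12.32
tool_pos: [0.5033, 0.0215, 0.1355]
tool_rot: [3.14, 0.093, 0.008]
wrist_force: [-0.1, 0.3, -0.4]
width: 0.0345
finger_force: 0.0
```

```bash
python3 -c "
from meas import *
plan(.4238,.2942,.1,74)"
```

```text
t 12.32 plan d[m] [-0.0633 -0.277   0.035 ] rot [  0.2   -0.23 -70.59] rows>= 6.6 q6 end 0.89
```

>>> {"fn": "move_arm", "kwargs": {"steps": [{"dx": -0.063, "dy": -0.277, "dz": 0.035, "rx": 0.2, "ry": -0.2, "rz": -70.6}, {"dx": -0.063, "dy": -0.277, "dz": 0.035, "rx": 0.2, "ry": -0.2, "rz": -70.6}, {"dx": -0.063, "dy": -0.277, "dz": 0.035, "rx": 0.2, "ry": -0.2, "rz": -70.6}, {"dx": -0.063, "dy": -0.277, "dz": 0.035, "rx": 0.2, "ry": -0.2, "rz": -70.6}, {"dx": -0.063, "dy": -0.277, "dz": 0.035, "rx": 0.2, "ry": -0.2, "rz": -70.6}, {"dx": -0.063, "dy": -0.277, "dz": 0.035, "rx": 0.2, "ry": -0.2, "rz": -70.6}, {"dx": -0.063, "dy": -0.277, "dz": 0.035, "rx": 0.2, "ry": -0.2, "rz": -70.6}, {"dx": -0.063, "dy": -0.277, "dz": 0.035, "rx": 0.2, "ry": -0.2, "rz": -70.6}], "fingers": 0.5, "squeeze": 60}}

```text
time: 13.32
tool_pos: [0.4219, 0.294, 0.0969]
tool_rot: [-2.507, -1.888, 0.008]
wrist_force: [-0.5, -0.8, 0.0]
width: 0.043
finger_force: 0.0
```

```bash
cat > look.py <<'E'
from meas import *
f=grab("side"); C=cloud(f)
for m in comps(brass(f),100,1200):
    P=C[m]; v,u=np.nonzero(m);lo=P[(P[:,2]<.02)&(P[:,2]>.008)]; hi=P[(P[:,2]>.036)&(P[:,2]<.05)]
    print("side",u.mean().round(),v.mean().round(),m.sum(),rect(lo) if len(lo)>5 else 0,(hi.mean(0)*1000).round(1) if len(hi)>3 else '')
E
python3 -c "
from look import *
plan(.4238,.2942,.019,74)"
```

```text
side 348.0 359.0 504 (array([423.5, 295.5]), array([41.5, 40.3]), 72.1) [423.3 297.6  39.1]
side 251.0 402.0 628 (array([526.5, 443.9]), array([39.9, 40.4]), 72.6) [525.7 444.9  39.7]
t 13.38 plan d[m] [0.0008 0.002  0.0781] rot [-0.32  0.1  -0.14] rows>= 1.3 q6 end 0.89
```

>>> {"fn": "move_arm", "kwargs": {"steps": [{"dx": 0.001, "dy": 0.002, "dz": 0.03, "rx": -0.3, "ry": 0.1, "rz": 0}, {"dx": 0.001, "dy": 0.002, "dz": 0.06, "rx": -0.3, "ry": 0.1, "rz": 0}, {"dx": 0.001, "dy": 0.002, "dz": 0.078, "rx": -0.3, "ry": 0.1, "rz": 0}, {"dx": 0.001, "dy": 0.002, "dz": 0.078, "rx": -0.3, "ry": 0.1, "rz": 0}, {"dx": 0.001, "dy": 0.002, "dz": 0.078, "rx": -0.3, "ry": 0.1, "rz": 0}], "fingers": 0.5, "squeeze": 60}}

```text
time: 14.0
tool_pos: [0.4248, 0.295, 0.0208]
tool_rot: [2.509, 1.89, 0.004]
wrist_force: [-0.7, -0.0, 0.8]
width: 0.0429
finger_force: 0.0
```

>>> {"fn": "move_arm", "kwargs": {"steps": [{"dx": 0, "dy": 0, "dz": 0, "rx": 0, "ry": 0, "rz": 0}, {"dx": 0, "dy": 0, "dz": 0, "rx": 0, "ry": 0, "rz": 0}, {"dx": 0, "dy": 0, "dz": 0, "rx": 0, "ry": 0, "rz": 0}, {"dx": 0, "dy": 0, "dz": 0, "rx": 0, "ry": 0, "rz": 0}, {"dx": 0, "dy": 0, "dz": 0, "rx": 0, "ry": 0, "rz": 0}], "fingers": 0, "squeeze": 60}}

```text
time: 14.62
tool_pos: [0.4248, 0.295, 0.0211]
tool_rot: [2.509, 1.891, 0.004]
wrist_force: [-1.2, -0.3, 7.3]
width: 0.0143
finger_force: 59.0
```

```bash
python3 -c "
from look import *
plan(.568,.0254,.1,93.4)"
```

```text
side 347.0 360.0 375 (array([424.3, 296.4]), array([40. , 40.5]), 76.3) [428.4 298.3  39.2]
side 251.0 402.0 633 (array([526.1, 444.2]), array([39.6, 39. ]), 75.5) [525.6 444.6  39.5]
t 14.68 plan d[m] [-0.2195  0.2121 -0.079 ] rot [  0.11  -0.1  -19.4 ] rows>= 5.0 q6 end -0.01
```

>>> {"fn": "move_arm", "kwargs": {"steps": [{"dx": 0, "dy": 0, "dz": -0.04, "rx": 0, "ry": 0, "rz": 0}, {"dx": 0.0, "dy": 0, "dz": -0.079, "rx": 0, "ry": 0, "rz": 0}, {"dx": -0.2195, "dy": 0.212, "dz": -0.079, "rx": 0, "ry": 0, "rz": -19.4}, {"dx": -0.2195, "dy": 0.212, "dz": -0.079, "rx": 0, "ry": 0, "rz": -19.4}, {"dx": -0.2195, "dy": 0.212, "dz": -0.079, "rx": 0, "ry": 0, "rz": -19.4}, {"dx": -0.2195, "dy": 0.212, "dz": -0.079, "rx": 0, "ry": 0, "rz": -19.4}, {"dx": -0.2195, "dy": 0.212, "dz": -0.079, "rx": 0, "ry": 0, "rz": -19.4}, {"dx": -0.2195, "dy": 0.212, "dz": -0.079, "rx": 0, "ry": 0, "rz": -19.4}], "fingers": 0, "squeeze": 60}}

```text
time: 15.68
tool_pos: [0.5691, 0.0219, 0.0994]
tool_rot: [2.158, 2.281, 0.003]
wrist_force: [-0.5, 1.0, -0.4]
width: 0.0144
finger_force: 58.8
```

Run:
```python
from meas import *
plan(.568,.0254,.052,93.4)
f=grab("side"); C=cloud(f); s=env.state()
for m in comps(brass(f),60,1200):
    P=C[m]; v,u=np.nonzero(m)
    for z in (.03,.056,.014,s["tool_pos"][2]-.0211+.014):
        lo=P[abs(P[:,2]-z)<.006]
        if len(lo)>20: print(u.mean().round(),v.mean().round(),round(z,3),len(lo),rect(lo))
```

```text
t 15.68 plan d[m] [ 0.0036 -0.001   0.0474] rot [ 0.15 -0.01 -0.24] rows>= 0.8 q6 end -0.01
526.0 162.0 0.03 46 (array([ 239.2, -634.2]), array([14.2, 47.9]), 89.4)
359.0 167.0 0.056 59 (array([ 643.3, -350.7]), array([42. , 17.9]), 37.6)
331.0 227.0 0.092 149 (array([567.7,  25.5]), array([36.5, 38.6]), 4.1)
362.0 256.0 0.03 146 (array([502. ,  23.2]), array([38.2, 38.5]), 4.3)
362.0 256.0 0.056 41 (array([500.9,  22.4]), array([17.5, 12.4]), 85.5)
251.0 402.0 0.03 78 (array([524.1, 446.9]), array([21.2, 12.3]), 31.8)
251.0 402.0 0.014 409 (array([526. , 444.3]), array([40.3, 40.1]), 72.6)
```

>>> {"fn": "move_arm", "kwargs": {"steps": [{"dx": 0.0018, "dy": -0.0006, "dz": 0.034, "rx": 0.1, "ry": 0, "rz": -0.2}, {"dx": 0.0018, "dy": -0.0006, "dz": 0.044, "rx": 0.1, "ry": 0, "rz": -0.2}, {"dx": 0.0018, "dy": -0.0006, "dz": 0.049, "rx": 0.1, "ry": 0, "rz": -0.2}, {"dx": 0.0018, "dy": -0.0006, "dz": 0.052, "rx": 0.1, "ry": 0, "rz": -0.2}, {"dx": 0.0018, "dy": -0.0006, "dz": 0.052, "rx": 0.1, "ry": 0, "rz": -0.2}], "fingers": 0, "squeeze": 60}}

```text
time: 16.35
tool_pos: [0.5671, 0.0272, 0.0475]
tool_rot: [-2.15, -2.29, -0.0]
wrist_force: [0.1, -0.1, -1.4]
width: 0.0145
finger_force: 58.8
```

```bash
cat > held.py <<'E'
from meas import *
import sys
off=float(sys.argv[1])
f=grab("side"); C=cloud(f); s=env.state(); print(s["tool_pos"].round(4),s["wrist_force"].round(1))
for m in comps(brass(f),60,1200):
    P=C[m]; v,u=np.nonzero(m)
    if P[:,0].mean()<.4 or abs(P[:,1].mean())>.3: continue
    for z in (.03,s["tool_pos"][2]-off+.014):
        lo=P[abs(P[:,2]-z)<.005]
        if len(lo)>20: print(u.mean().round(),v.mean().round(),round(z,3),len(lo),rect(lo),"z",np.median(lo[:,2]).round(4))
E
python3 held.py .0211
```

```text
[0.5672 0.0272 0.0476] [ 0.1  0.8 -0.4]
362.0 256.0 0.03 148 (array([501.5,  22.5]), array([37.6, 40.7]), 2.7) z 0.03
362.0 256.0 0.04 36 (array([499.2,  26.6]), array([19.5,  9.6]), 45.7) z 0.0405
251.0 402.0 0.03 66 (array([523.8, 446.6]), array([21.2, 11.6]), 35.8) z 0.0306
251.0 402.0 0.04 79 (array([526.2, 444. ]), array([14.1, 15.7]), 77.8) z 0.0397
```

Run:
```python
from meas import *
f=grab("side"); C=cloud(f); h=hsv(f)
m=(abs(C[...,2]-.0405)<.004)&(abs(C[...,0]-.567)<.035)&(abs(C[...,1]-.027)<.035)
P=C[m];print(m.sum(),rect(P),np.median(h[m],0), P[:,:2].min(0),P[:,:2].max(0))
cv2.imwrite('pics/s5.png',cv2.resize(f['pixels'][190:300,270:420,::-1],None,fx=4,fy=4))
```

```text
160 (array([567.8,  26.9]), array([40.9, 43.7]), 4.0) [ 18. 117.  91.] [0.54678178 0.00411261] [0.58688373 0.04934346]
```

View pics/s5.png

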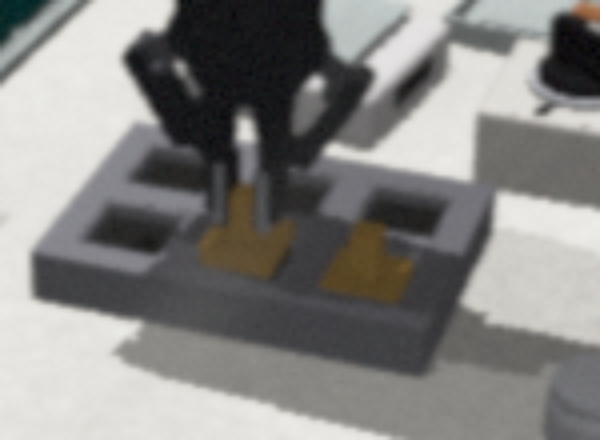

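Side crop: the first locator is flush at (370,280), and the second is held in the middle pocket's mouth at (248,255), well aligned. Pressing it now.

>>> {"fn": "move_arm", "kwargs": {"steps": [{"dx": 0, "dy": 0, "dz": 0.004, "rx": 0, "ry": 0, "rz": 0}, {"dx": 0, "dy": 0, "dz": 0.008, "rx": 0, "ry": 0, "rz": 0}, {"dx": 0, "dy": 0, "dz": 0.011, "rx": 0, "ry": 0, "rz": 0}, {"dx": 0, "dy": 0, "dz": 0.011, "rx": 0, "ry": 0, "rz": 0}], "fingers": 0, "squeeze": 60}}

```text
time: 16.95
tool_pos: [0.5674, 0.0271, 0.037]
tool_rot: [-2.15, -2.29, -0.001]
wrist_force: [-4.3, 0.7, 14.6]
width: 0.0145
finger_force: 60.9
```

>>> {"fn": "move_arm", "kwargs": {"steps": [{"dx": 0, "dy": 0, "dz": 0.001, "rx": 0, "ry": 0, "rz": 0}, {"dx": 0, "dy": 0, "dz": 0.001, "rx": 0, "ry": 0, "rz": 0}], "fingers": 0, "squeeze": 60}}

```text
time: 17.2
tool_pos: [0.5675, 0.0271, 0.037]
tool_rot: [-2.15, -2.29, -0.001]
wrist_force: [-8.2, -0.0, 26.8]
width: 0.0145
finger_force: 62.5
```

>>> {"fn": "move_arm", "kwargs": {"steps": [{"dx": 0, "dy": 0, "dz": -0.0015, "rx": 0, "ry": 0, "rz": 0}, {"dx": 0, "dy": 0, "dz": -0.0015, "rx": 0, "ry": 0, "rz": 0}, {"dx": 0, "dy": 0, "dz": -0.0015, "rx": 0, "ry": 0, "rz": 0}, {"dx": 0, "dy": 0, "dz": -0.06, "rx": 0, "ry": 0, "rz": 0}, {"dx": 0, "dy": 0, "dz": -0.1, "rx": 0, "ry": 0, "rz": 0}, {"dx": 0, "dy": 0, "dz": -0.1, "rx": 0, "ry": 0, "rz": 0}, {"dx": 0, "dy": 0, "dz": -0.1, "rx": 0, "ry": 0, "rz": 0}], "fingers": 0.4, "squeeze": 60}}

```text
time: 18.08
tool_pos: [0.5665, 0.027, 0.1341]
tool_rot: [-2.149, -2.289, 0.002]
wrist_force: [-0.2, -0.4, -0.1]
width: 0.0341
finger_force: 0.0
```

Run:
```python
from look import *
plan(.5262,.4422,.11,74)
for x,y in((.502,.023),(.568,.027)):
    m=(abs(C[...,2]-.031)<.012)&(abs(C[...,0]-x)<.019)&(abs(C[...,1]-y)<.019); print(np.median(C[m][:,2]))
```

```text
side 362.0 256.0 243 0 [500.6  27.6  42.6]
side 251.0 402.0 635 (array([526.5, 443.9]), array([39.4, 40.1]), 74.1) [525.7 444.5  39.4]
t 18.12 plan d[m] [ 0.4168 -0.0138  0.024 ] rot [-0.18 -0.02 19.61] rows>= 6.7 q6 end 0.98
0.03033142749713913
0.030338383662847468
```

>>> {"fn": "move_arm", "kwargs": {"steps": [{"dx": 0.4165, "dy": -0.014, "dz": 0.024, "rx": 0, "ry": 0, "rz": 19.6}, {"dx": 0.4165, "dy": -0.014, "dz": 0.024, "rx": 0, "ry": 0, "rz": 19.6}, {"dx": 0.4165, "dy": -0.014, "dz": 0.024, "rx": 0, "ry": 0, "rz": 19.6}, {"dx": 0.4165, "dy": -0.014, "dz": 0.024, "rx": 0, "ry": 0, "rz": 19.6}, {"dx": 0.4165, "dy": -0.014, "dz": 0.024, "rx": 0, "ry": 0, "rz": 19.6}, {"dx": 0.4165, "dy": -0.014, "dz": 0.024, "rx": 0, "ry": 0, "rz": 19.6}, {"dx": 0.4165, "dy": -0.014, "dz": 0.024, "rx": 0, "ry": 0, "rz": 19.6}, {"dx": 0.4165, "dy": -0.014, "dz": 0.024, "rx": 0, "ry": 0, "rz": 19.6}], "fingers": 0.5, "squeeze": 60}}

```text
time: 19.12
tool_pos: [0.525, 0.4443, 0.1088]
tool_rot: [-2.504, -1.894, 0.004]
wrist_force: [-0.4, 0.5, -0.8]
width: 0.0427
finger_force: 0.0
```

>>> {"fn": "move_arm", "kwargs": {"steps": [{"dx": 0, "dy": 0, "dz": 0, "rx": 0, "ry": 0, "rz": 0}, {"dx": 0, "dy": 0, "dz": 0, "rx": 0, "ry": 0, "rz": 0}], "fingers": 0.5, "squeeze": 60}}

```text
time: 19.38
tool_pos: [0.5271, 0.4406, 0.1109]
tool_rot: [-2.509, -1.889, 0.002]
wrist_force: [1.0, -0.0, -0.1]
width: 0.0431
finger_force: 0.0
```

```bash
python3 -c "
from look import *
plan(.5265,.4422,.0195,74)
f=grab('top');C=cloud(f);print(f['range_z'].shape)
for m in comps(brass(f),60,1200): v,u=np.nonzero(m);print(u.mean(),v.mean(),m.sum(),quad(f,m,.03))
h=hsv(f);X=C[...,0];Y=C[...,1]
roi=(X>.45)&(X<.65)&(Y<.42)&(Y>.2)
for m in comps(roi&(h[...,1]>80)&(C[...,2]<.06),100): print('cup',m.sum(),quad(f,m,.042))"
```

```text
side 359.0 167.0 113 0 [ 647.8 -349.8   49.3]
side 332.0 251.0 174 0 [570.8  33.6  44.1]
side 362.0 256.0 248 0 [501.4  28.3  42.6]
side 251.0 402.0 639 (array([526. , 443.9]), array([39.4, 40.2]), 74.7) [525.6 444.9  39.4]
t 19.43 plan d[m] [ 0.0013 -0.0009  0.0916] rot [-0.07  0.   -0.07] rows>= 1.5 q6 end 0.98
(480, 640)
328.61538461538464 245.36752136752136 234 (array([565.6,  25.1]), array([36. , 35.3]), 3.9)
328.7439024390244 272.6219512195122 246 (array([500.8,  20.9]), array([37.3, 34.8]), 3.9)
628.314606741573 417.02247191011236 178 (array([ 235.3, -642.9]), array([14.7, 50.6]), 85.5)
cup 347 (array([534.3, 319.8]), array([51.7, 49.9]), 3.3)
```

>>> {"fn": "move_arm", "kwargs": {"steps": [{"dx": 0.0013, "dy": -0.001, "dz": 0.05, "rx": 0, "ry": 0, "rz": 0}, {"dx": 0.0013, "dy": -0.001, "dz": 0.08, "rx": 0, "ry": 0, "rz": 0}, {"dx": 0.0013, "dy": -0.001, "dz": 0.0915, "rx": 0, "ry": 0, "rz": 0}, {"dx": 0.0013, "dy": -0.001, "dz": 0.0915, "rx": 0, "ry": 0, "rz": 0}, {"dx": 0.0013, "dy": -0.001, "dz": 0.0915, "rx": 0, "ry": 0, "rz": 0}], "fingers": 0.5, "squeeze": 60}}

```text
time: 20.1
tool_pos: [0.5269, 0.4438, 0.0215]
tool_rot: [-2.508, -1.89, -0.003]
wrist_force: [0.1, -0.6, -0.9]
width: 0.0426
finger_force: 0.0
```

>>> {"fn": "move_arm", "kwargs": {"steps": [{"dx": 0, "dy": 0, "dz": 0, "rx": 0, "ry": 0, "rz": 0}, {"dx": 0, "dy": 0, "dz": 0, "rx": 0, "ry": 0, "rz": 0}, {"dx": 0, "dy": 0, "dz": 0, "rx": 0, "ry": 0, "rz": 0}, {"dx": 0, "dy": 0, "dz": 0, "rx": 0, "ry": 0, "rz": 0}, {"dx": 0, "dy": 0, "dz": 0, "rx": 0, "ry": 0, "rz": 0}], "fingers": 0, "squeeze": 60}}

```text
time: 20.72
tool_pos: [0.5266, 0.4438, 0.021]
tool_rot: [-2.508, -1.89, -0.002]
wrist_force: [-0.3, -1.0, 7.7]
width: 0.0144
finger_force: 59.3
```

```bash
python3 -c "
from look import *
plan(.6345,.0295,.11,93.4)"
```

```text
side 332.0 253.0 150 0 [565.9  33.7  41. ]
side 362.0 256.0 245 0 [500.9  28.8  43.1]
side 250.0 406.0 432 (array([525.6, 444.8]), array([40. , 40.9]), 75.9) [531.4 447.3  38.9]
t 20.77 plan d[m] [-0.3684  0.2178 -0.0896] rot [  0.02  -0.1  -19.39] rows>= 7.0 q6 end -0.01
```

>>> {"fn": "move_arm", "kwargs": {"steps": [{"dx": 0, "dy": 0, "dz": -0.055, "rx": 0, "ry": 0, "rz": 0}, {"dx": 0.0, "dy": 0, "dz": -0.09, "rx": 0, "ry": 0, "rz": 0}, {"dx": -0.368, "dy": 0.2166, "dz": -0.09, "rx": 0, "ry": 0, "rz": -19.4}, {"dx": -0.368, "dy": 0.2166, "dz": -0.09, "rx": 0, "ry": 0, "rz": -19.4}, {"dx": -0.368, "dy": 0.2166, "dz": -0.09, "rx": 0, "ry": 0, "rz": -19.4}, {"dx": -0.368, "dy": 0.2166, "dz": -0.09, "rx": 0, "ry": 0, "rz": -19.4}, {"dx": -0.368, "dy": 0.2166, "dz": -0.09, "rx": 0, "ry": 0, "rz": -19.4}, {"dx": -0.368, "dy": 0.2166, "dz": -0.09, "rx": 0, "ry": 0, "rz": -19.4}], "fingers": 0, "squeeze": 60}}

```text
time: 21.78
tool_pos: [0.6203, 0.0783, 0.1098]
tool_rot: [-2.154, -2.286, -0.0]
wrist_force: [0.6, 1.6, -1.0]
width: 0.0145
finger_force: 58.9
```

>>> {"fn": "move_arm", "kwargs": {"steps": [{"dx": 0, "dy": 0, "dz": 0, "rx": 0, "ry": 0, "rz": 0}, {"dx": 0, "dy": 0, "dz": 0, "rx": 0, "ry": 0, "rz": 0}, {"dx": 0, "dy": 0, "dz": 0, "rx": 0, "ry": 0, "rz": 0}], "fingers": 0, "squeeze": 60}}

```text
time: 22.15
tool_pos: [0.6197, 0.0816, 0.1095]
tool_rot: [-2.152, -2.287, 0.0]
wrist_force: [-0.5, 0.7, -1.0]
width: 0.0145
finger_force: 58.9
```

```bash
python3 -c "
from meas import *
plan(.6332,.0295,.06,93.4)"; python3 held.py .021
```

```text
t 22.15 plan d[m] [-0.0529  0.0104  0.0495] rot [-0.06 -0.05  0.1 ] rows>= 1.2 q6 end -0.01
[0.6197 0.0816 0.1095] [ 0.4  0.5 -0.3]
526.0 162.0 0.03 32 (array([ 240.6, -634.9]), array([45. , 17.1]), 3.7) z 0.0324
297.0 231.0 0.103 155 (array([618.3,  84.5]), array([38.1, 38.4]), 3.9) z 0.1021
332.0 249.0 0.03 92 (array([566.5,  26.8]), array([37.5, 40.1]), 4.8) z 0.0302
362.0 256.0 0.03 148 (array([501.9,  22.7]), array([38.7, 40.4]), 3.1) z 0.0301
```

>>> {"fn": "move_arm", "kwargs": {"steps": [{"dx": -0.0543, "dy": 0.0111, "dz": 0.03, "rx": 0, "ry": 0, "rz": 0}, {"dx": -0.0543, "dy": 0.0111, "dz": 0.03, "rx": 0, "ry": 0, "rz": 0}, {"dx": -0.0543, "dy": 0.0111, "dz": 0.04, "rx": 0, "ry": 0, "rz": 0}, {"dx": -0.0543, "dy": 0.0111, "dz": 0.05, "rx": 0, "ry": 0, "rz": 0}, {"dx": -0.0543, "dy": 0.0111, "dz": 0.057, "rx": 0, "ry": 0, "rz": 0}, {"dx": -0.0543, "dy": 0.0111, "dz": 0.0615, "rx": 0, "ry": 0, "rz": 0}, {"dx": -0.0543, "dy": 0.0111, "dz": 0.0615, "rx": 0, "ry": 0, "rz": 0}], "fingers": 0, "squeeze": 60}}

```text
time: 23.08
tool_pos: [0.6343, 0.0272, 0.048]
tool_rot: [-2.153, -2.286, 0.0]
wrist_force: [-0.3, -0.5, -1.6]
width: 0.0147
finger_force: 58.9
```

Run:
```python
from meas import *
f=grab("side"); C=cloud(f); s=env.state(); z=s["tool_pos"][2]-.021+.014;print(z)
m=(abs(C[...,2]-z)<.004)&(abs(C[...,0]-.633)<.035)&(abs(C[...,1]-.03)<.035)&(hsv(f)[...,1]>70)
P=C[m];print(m.sum(),rect(P))
```

```text
0.04107731119592376
149 (array([634.2,  28. ]), array([38.6, 43.6]), 1.1)
```

>>> {"fn": "move_arm", "kwargs": {"steps": [{"dx": 0.001, "dy": -0.0005, "dz": 0.002, "rx": 0, "ry": 0, "rz": 0}, {"dx": 0.001, "dy": -0.0005, "dz": 0.005, "rx": 0, "ry": 0, "rz": 0}, {"dx": 0.001, "dy": -0.0005, "dz": 0.008, "rx": 0, "ry": 0, "rz": 0}, {"dx": 0.001, "dy": -0.0005, "dz": 0.011, "rx": 0, "ry": 0, "rz": 0}, {"dx": 0.001, "dy": -0.0005, "dz": 0.0115, "rx": 0, "ry": 0, "rz": 0}], "fingers": 0, "squeeze": 60}}

```text
time: 23.75
tool_pos: [0.6345, 0.0298, 0.0419]
tool_rot: [-2.153, -2.287, -0.004]
wrist_force: [-23.4, 13.0, 57.1]
width: 0.0148
finger_force: 72.3
```

57 N and still too high, so it is jamming against the +x wall. I'll back off.

>>> {"fn": "move_arm", "kwargs": {"steps": [{"dx": 0.001, "dy": -0.002, "dz": -0.011, "rx": 0, "ry": 0, "rz": 0}, {"dx": 0.001, "dy": -0.002, "dz": -0.011, "rx": 0, "ry": 0, "rz": 0}], "fingers": 0, "squeeze": 60}}

```text
time: 24.0
tool_pos: [0.6321, 0.0287, 0.0482]
tool_rot: [2.154, 2.287, 0.001]
wrist_force: [0.2, -0.6, -2.1]
width: 0.0147
finger_force: 64.5
```

Run:
```python
from meas import *
f=grab("side"); C=cloud(f); s=env.state(); print(s["tool_pos"],s["wrist_force"]); 
b=(hsv(f)[...,1]>90)&(abs(C[...,0]-.633)<.04)&(abs(C[...,1]-.03)<.04)
P=C[b];P=P[P[:,2]<.062]; print(np.histogram(P[:,2],bins=np.arange(.02,.064,.002)))
z=np.median(P[:,2]);
for dz in(.003,.006): print(z,rect(P[abs(P[:,2]-z)<dz]))
cv2.imwrite('pics/s6.png',cv2.resize(f['pixels'][190:300,270:420,::-1],None,fx=5,fy=5,interpolation=2))
```

```text
[0.6317548  0.02856376 0.0474317 ] [ 0.08067931 -0.24502115 -1.04694225]
(array([ 5,  7,  1,  2, 10,  7, 17, 15, 22, 12, 45, 50, 31,  4,  7,  3,  3,
        8,  3,  7,  6]), array([0.02 , 0.022, 0.024, 0.026, 0.028, 0.03 , 0.032, 0.034, 0.036,
       0.038, 0.04 , 0.042, 0.044, 0.046, 0.048, 0.05 , 0.052, 0.054,
       0.056, 0.058, 0.06 , 0.062]))
0.04151899938116721 (array([632.2,  27.4]), array([41.8, 43.3]), 10.5)
0.04151899938116721 (array([632.3,  27.1]), array([41.9, 44.4]), 7.1)
```

View pics/s6.png

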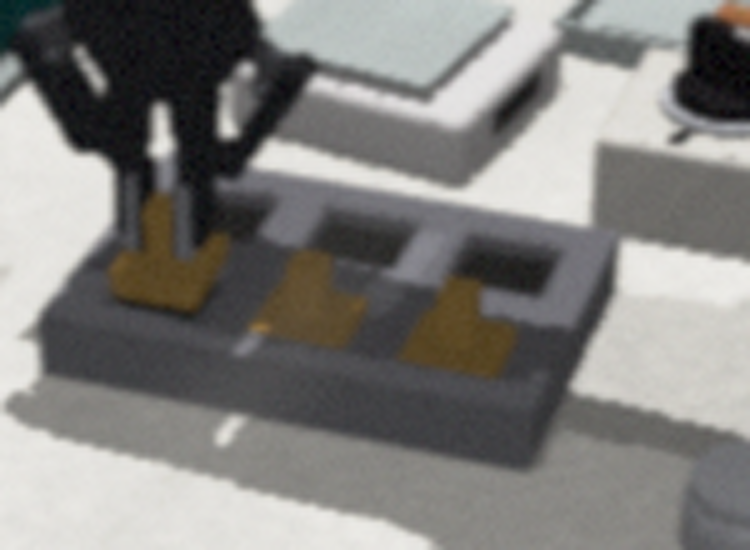

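Side crop: the third block sits raised over the far-left pocket at (165,275), looking slightly off toward the back. I'll lift it clear and measure again.

>>> {"fn": "move_arm", "kwargs": {"steps": [{"dx": 0, "dy": 0, "dz": -0.02, "rx": 0, "ry": 0, "rz": 0}, {"dx": 0, "dy": 0, "dz": -0.04, "rx": 0, "ry": 0, "rz": 0}, {"dx": 0, "dy": 0, "dz": -0.04, "rx": 0, "ry": 0, "rz": 0}], "fingers": 0, "squeeze": 60}}

```text
time: 24.42
tool_pos: [0.6329, 0.0285, 0.0899]
tool_rot: [2.153, 2.285, 0.004]
wrist_force: [-0.3, -0.2, -1.1]
width: 0.0141
finger_force: 64.5
```

Run:
```python
from meas import *
for k in range(3):
    f=grab("side"); C=cloud(f); s=env.state(); 
    b=(hsv(f)[...,1]>100)&(abs(C[...,0]-.633)<.04)&(abs(C[...,1]-.03)<.04)&(C[...,2]>.065)
    P=C[b]; 
    if k==0: print(s["tool_pos"],s["wrist_force"],np.histogram(P[:,2],bins=np.arange(.065,.12,.003)))
    for z0 in (.0805,): Q=P[abs(P[:,2]-z0)<.004]; print(len(Q),np.median(Q[:,2]),rect(Q),Q[:,1].min(),Q[:,1].max())
    for x in(.502,.568):
        Q=C[(hsv(f)[...,1]>100)&(abs(C[...,2]-.03)<.004)&(abs(C[...,0]-x)<.03)&(abs(C[...,1]-.023)<.03)]; print("  seated",len(Q),rect(Q))
```

```text
[0.63221633 0.0285608  0.08860462] [-0.10337055  0.10597219 -0.03931658] (array([ 0,  4,  9, 21, 21, 42, 68, 28,  5,  7,  7,  6,  6,  9, 11, 14,  3,
        1]), array([0.065, 0.068, 0.071, 0.074, 0.077, 0.08 , 0.083, 0.086, 0.089,
       0.092, 0.095, 0.098, 0.101, 0.104, 0.107, 0.11 , 0.113, 0.116,
       0.119]))
103 0.0822180439253497 (array([632.1,  32.5]), array([37.3, 34.3]), 4.2) 0.014040788019705763 0.04944196553839553
  seated 149 (array([502.1,  22.6]), array([38.2, 41.7]), 2.6)
  seated 128 (array([566.7,  26.9]), array([37.5, 37.4]), 3.9)
118 0.08220183277186033 (array([630.7,  32. ]), array([37. , 35.2]), 4.5) 0.013456139943615386 0.049928429803365204
  seated 150 (array([501.9,  23.9]), array([37.9, 42.6]), 3.4)
  seated 125 (array([566.9,  27.3]), array([38.1, 37.1]), 3.1)
123 0.08183477894227176 (array([629.1,  30.1]), array([36.1, 37. ]), 1.0) 0.01131764090985199 0.048611515321947185
  seated 150 (array([500. ,  22.8]), array([41.5, 40.4]), 6.1)
  seated 123 (array([566.9,  27.9]), array([38. , 38.8]), 5.3)
```

Run:
```python
from meas import *
s=env.state(); print(s["tool_pos"])
A=[]
for k in range(3):
    f=grab("side"); C=cloud(f)
    b=(hsv(f)[...,1]>90)&(abs(C[...,0]-.632)<.03)&(abs(C[...,1]-.03)<.03)&(C[...,2]>.076)&(C[...,2]<.093)
    A.append(C[b])
P=np.vstack(A)
for i in range(6):
    M=np.c_[P[:,:2]-[.632,.03],np.ones(len(P))]; c,*_=np.linalg.lstsq(M,P[:,2],rcond=None); r=P[:,2]-M@c; P=P[abs(r)<max(2.0*r.std(),.0015)]
print(len(P),c,"tilt deg x,y",np.degrees(np.arctan(c[:2])),r.std(),rect(P),P.min(0),P.max(0))
# reference: seated block
b=(hsv(f)[...,1]>90)&(abs(C[...,0]-.502)<.025)&(abs(C[...,1]-.023)<.025)&(abs(C[...,2]-.03)<.006)
P=C[b];M=np.c_[P[:,:2]-[.502,.023],np.ones(len(P))];print(np.linalg.lstsq(M,P[:,2],rcond=None)[0])
cv2.imwrite('pics/s7.png',cv2.resize(f['pixels'][175:285,255:405,::-1],None,fx=5,fy=5,interpolation=2))
```

```text
[0.63141757 0.02860801 0.08720041]
357 [ 0.00595228 -0.13958248  0.08222119] tilt deg x,y [ 0.34103649 -7.946147  ] 0.001417022807349131 (array([630. ,  30.2]), array([37.9, 39.4]), 5.4) [0.61111829 0.00906001 0.07703933] [0.64893897 0.04977951 0.08628913]
[0.02397107 0.0131378  0.03023207]
```

View pics/s7.png

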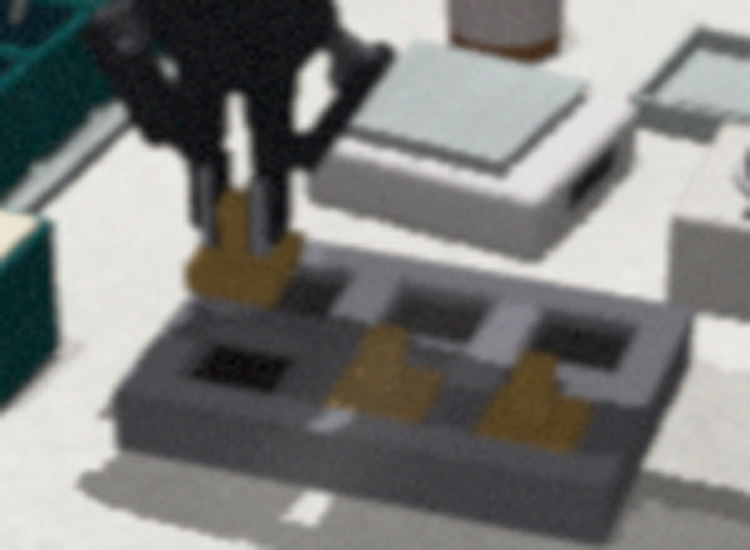

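The block tilted about 8° in the grip. I'll tilt the tool by that amount to level it, then measure again.

>>> {"fn": "move_arm", "kwargs": {"steps": [{"dx": 0, "dy": 0, "dz": 0, "rx": 0, "ry": 8, "rz": 0}, {"dx": 0, "dy": 0, "dz": 0, "rx": 0, "ry": 8, "rz": 0}, {"dx": 0, "dy": 0, "dz": 0, "rx": 0, "ry": 8, "rz": 0}, {"dx": 0, "dy": 0, "dz": 0, "rx": 0, "ry": 8, "rz": 0}], "fingers": 0, "squeeze": 60}}

```text
time: 25.22
tool_pos: [0.6315, 0.0292, 0.0874]
tool_rot: [-2.081, -2.211, -0.144]
wrist_force: [-1.0, -0.7, -1.6]
width: 0.0143
finger_force: 64.5
```

```bash
cat > tilt.py <<'E'
from meas import *
s=env.state(); print(s["tool_pos"],s["tool_rot"])
A=[]
for k in range(3):
    f=grab("side"); C=cloud(f); zt=s["tool_pos"][2]-.0045
    b=(hsv(f)[...,1]>90)&(abs(C[...,0]-.632)<.03)&(abs(C[...,1]-.03)<.03)&(abs(C[...,2]-zt)<.008)
    A.append(C[b])
P=np.vstack(A)
for i in range(6):
    M=np.c_[P[:,:2]-[.632,.03],np.ones(len(P))]; c,*_=np.linalg.lstsq(M,P[:,2],rcond=None); r=P[:,2]-M@c; P=P[abs(r)<max(2.0*r.std(),.0015)]
print(len(P),c,"tilt deg x,y",np.degrees(np.arctan(c[:2])),r.std(),rect(P))
E
python3 tilt.py
```

```text
[0.63154496 0.02917267 0.08738413] [-2.08140704 -2.21069374 -0.14351569]
468 [ 0.06296425 -0.11740097  0.08320718] tilt deg x,y [ 3.60282977 -6.69592905] 0.0025671159822812026 (array([630.2,  32.2]), array([38.5, 39.2]), 5.8)
```

Run:
```python
from meas import *
from scipy.spatial.transform import Rotation as Ro
s=env.state(); print("tool z",Ro.from_rotvec(s["tool_rot"]).apply([0,0,1]).round(3))
f=grab("side");C=cloud(f);h=hsv(f)
b=(h[...,1]>90)&(abs(C[...,0]-.631)<.026)&(abs(C[...,1]-.03)<.03)&(C[...,2]>.06)&(C[...,2]<.1)
P=C[b]
for y in np.arange(.005,.06,.005):
    Q=P[(abs(P[:,1]-y)<.0025)]; print(round(y,3),len(Q),(np.percentile(Q[:,2],[10,50,90])*1000).round(1) if len(Q)>2 else '')
cv2.imwrite('pics/s8.png',cv2.resize(f['pixels'][195:265,265:355,::-1],None,fx=8,fy=8,interpolation=2))
```

```text
tool z [-0.009  0.139 -0.99 ]
0.005 0 
0.01 1 
0.015 7 [78.1 81.8 83.9]
0.02 10 [71.9 79.  84. ]
0.025 6 [75.5 81.9 83.2]
0.03 15 [75.7 82.3 84.3]
0.035 58 [82.4 86.  96.1]
0.04 33 [79.8 83.1 90.7]
0.045 60 [71.5 78.4 83.8]
0.05 39 [74.1 77.7 83.6]
0.055 0
```

View pics/s8.png

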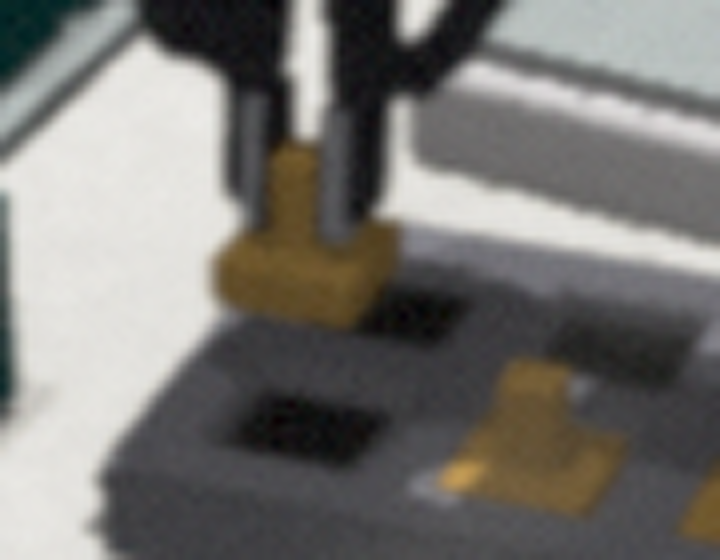

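Inconclusive. I'll set it down level on the free table area, regrasp it squarely and retry.

```bash
python3 -c "
from meas import *
plan(.55,.17,.09,93.4)"
```

```text
t 25.43 plan d[m] [ 0.1446 -0.073   0.0179] rot [-0.05 -8.01  0.04] rows>= 2.6 q6 end 0.24
```

>>> {"fn": "move_arm", "kwargs": {"steps": [{"dx": 0.1446, "dy": -0.073, "dz": 0.018, "rx": 0, "ry": -8, "rz": 0}, {"dx": 0.1446, "dy": -0.073, "dz": 0.018, "rx": 0, "ry": -8, "rz": 0}, {"dx": 0.1446, "dy": -0.073, "dz": 0.018, "rx": 0, "ry": -8, "rz": 0}, {"dx": 0.1446, "dy": -0.073, "dz": 0.018, "rx": 0, "ry": -8, "rz": 0}, {"dx": 0.1446, "dy": -0.073, "dz": 0.018, "rx": 0, "ry": -8, "rz": 0}], "fingers": 0, "squeeze": 60}}

```text
time: 26.05
tool_pos: [0.5506, 0.1695, 0.0901]
tool_rot: [-2.154, -2.286, -0.0]
wrist_force: [-0.3, 0.1, -1.6]
width: 0.0147
finger_force: 64.6
```

```bash
python3 -c "
from meas import *
plan(.55,.17,.0195,93.4)"
```

```text
t 26.05 plan d[m] [ 0.0005 -0.0005  0.0706] rot [-0.01 -0.03  0.02] rows>= 1.1 q6 end 0.24
```

>>> {"fn": "move_arm", "kwargs": {"steps": [{"dx": 0, "dy": 0, "dz": 0.04, "rx": 0, "ry": 0, "rz": 0}, {"dx": 0, "dy": 0, "dz": 0.058, "rx": 0, "ry": 0, "rz": 0}, {"dx": 0, "dy": 0, "dz": 0.066, "rx": 0, "ry": 0, "rz": 0}, {"dx": 0, "dy": 0, "dz": 0.07, "rx": 0, "ry": 0, "rz": 0}, {"dx": 0, "dy": 0, "dz": 0.071, "rx": 0, "ry": 0, "rz": 0}], "fingers": 0, "squeeze": 20}}

```text
time: 26.68
tool_pos: [0.5506, 0.1696, 0.0199]
tool_rot: [-2.154, -2.286, -0.001]
wrist_force: [-3.0, -4.4, 8.4]
width: 0.0146
finger_force: 65.9
```

>>> {"fn": "move_arm", "kwargs": {"steps": [{"dx": 0, "dy": 0, "dz": -0.001, "rx": 0, "ry": 0, "rz": 0}, {"dx": 0, "dy": 0, "dz": -0.001, "rx": 0, "ry": 0, "rz": 0}, {"dx": 0, "dy": 0, "dz": -0.001, "rx": 0, "ry": 0, "rz": 0}], "fingers": 0.35, "squeeze": 20}}

```text
time: 27.05
tool_pos: [0.5502, 0.1699, 0.0202]
tool_rot: [-2.154, -2.286, -0.0]
wrist_force: [-0.5, 0.3, -0.2]
width: 0.0299
finger_force: 0.0
```

```bash
python3 -c "
from look import *
print(env.state()['tool_pos'])"
```

```text
side 362.0 256.0 247 0 [500.8  28.5  43.1]
side 312.0 302.0 156 (array([544.2, 176.8]), array([29.9, 22.3]), 5.5) 
[0.55016742 0.16983641 0.02008935]
```

>>> {"fn": "move_arm", "kwargs": {"steps": [{"dx": 0, "dy": 0, "dz": 0.001, "rx": 0, "ry": 0, "rz": 0}, {"dx": 0, "dy": 0, "dz": 0.001, "rx": 0, "ry": 0, "rz": 0}, {"dx": 0, "dy": 0, "dz": 0.001, "rx": 0, "ry": 0, "rz": 0}, {"dx": 0, "dy": 0, "dz": 0.001, "rx": 0, "ry": 0, "rz": 0}], "fingers": 0, "squeeze": 30}}

```text
time: 27.6
tool_pos: [0.5502, 0.1698, 0.0192]
tool_rot: [-2.154, -2.286, -0.0]
wrist_force: [-1.7, 0.6, 4.6]
width: 0.0154
finger_force: 29.5
```

>>> {"fn": "move_arm", "kwargs": {"steps": [{"dx": 0, "dy": 0, "dz": 0, "rx": 0, "ry": 0, "rz": 0}, {"dx": 0, "dy": 0, "dz": 0, "rx": 0, "ry": 0, "rz": 0}, {"dx": 0, "dy": 0, "dz": 0, "rx": 0, "ry": 0, "rz": 0}], "fingers": 0.6, "squeeze": 30}}

```text
time: 27.98
tool_pos: [0.55, 0.1698, 0.0188]
tool_rot: [-2.154, -2.286, 0.0]
wrist_force: [1.0, -0.0, 0.8]
width: 0.0511
finger_force: 0.0
```

>>> {"fn": "move_arm", "kwargs": {"steps": [{"dx": 0, "dy": 0, "dz": 0, "rx": 0, "ry": 0, "rz": 45}, {"dx": 0, "dy": 0, "dz": 0, "rx": 0, "ry": 0, "rz": 45}, {"dx": 0, "dy": 0, "dz": 0, "rx": 0, "ry": 0, "rz": 45}, {"dx": 0, "dy": 0, "dz": 0, "rx": 0, "ry": 0, "rz": 45}, {"dx": 0, "dy": 0, "dz": 0, "rx": 0, "ry": 0, "rz": 90}, {"dx": 0, "dy": 0, "dz": 0, "rx": 0, "ry": 0, "rz": 90}, {"dx": 0, "dy": 0, "dz": 0, "rx": 0, "ry": 0, "rz": 90}, {"dx": 0, "dy": 0, "dz": 0, "rx": 0, "ry": 0, "rz": 90}], "fingers": 0.6, "squeeze": 30}}

```text
time: 28.98
tool_pos: [0.55, 0.1698, 0.0188]
tool_rot: [-3.135, -0.195, 0.001]
wrist_force: [0.0, -0.5, 0.0]
width: 0.0514
finger_force: 0.0
```

```bash
python3 -c "
from meas import *
plan(.5502,.1699,.0195,3.4)"
```

```text
t 28.98 plan d[m] [ 0.0002 -0.0001 -0.0007] rot [-0.04  0.05  3.71] rows>= 0.3 q6 end 1.81
```

Now close on it in the other direction and lift.

>>> {"fn": "move_arm", "kwargs": {"steps": [{"dx": 0, "dy": 0, "dz": 0, "rx": 0, "ry": 0, "rz": 3.7}, {"dx": 0, "dy": 0, "dz": 0, "rx": 0, "ry": 0, "rz": 3.7}], "fingers": 0.6, "squeeze": 80}}

```text
time: 29.22
tool_pos: [0.5501, 0.1698, 0.0189]
tool_rot: [-3.139, -0.104, 0.001]
wrist_force: [0.2, 0.3, 0.9]
width: 0.0514
finger_force: 0.0
```

>>> {"fn": "move_arm", "kwargs": {"steps": [{"dx": 0, "dy": 0, "dz": 0, "rx": 0, "ry": 0, "rz": 0}, {"dx": 0, "dy": 0, "dz": 0, "rx": 0, "ry": 0, "rz": 0}, {"dx": 0, "dy": 0, "dz": 0, "rx": 0, "ry": 0, "rz": 0}, {"dx": 0, "dy": 0, "dz": 0, "rx": 0, "ry": 0, "rz": 0}, {"dx": 0, "dy": 0, "dz": 0, "rx": 0, "ry": 0, "rz": 0}], "fingers": 0, "squeeze": 80}}

```text
time: 29.85
tool_pos: [0.5503, 0.1698, 0.0192]
tool_rot: [-3.139, -0.104, 0.001]
wrist_force: [-1.1, 0.3, 5.3]
width: 0.0143
finger_force: 78.6
```

>>> {"fn": "move_arm", "kwargs": {"steps": [{"dx": 0, "dy": 0, "dz": -0.04, "rx": 0, "ry": 0, "rz": 0}, {"dx": 0, "dy": 0, "dz": -0.08, "rx": 0, "ry": 0, "rz": 0}, {"dx": 0, "dy": 0, "dz": -0.08, "rx": 0, "ry": 0, "rz": 0}], "fingers": 0, "squeeze": 80}}

```text
time: 30.22
tool_pos: [0.5515, 0.1701, 0.1014]
tool_rot: [-3.138, -0.103, -0.006]
wrist_force: [0.7, 1.4, -1.2]
width: 0.0141
finger_force: 78.2
```

```bash
python3 -c "
from meas import *
plan(.633,.0293,.099,3.4)"
```

```text
t 30.23 plan d[m] [0.072  0.1458 0.0025] rot [-0.08 -0.22  0.37] rows>= 2.6 q6 end 1.56
```

>>> {"fn": "move_arm", "kwargs": {"steps": [{"dx": 0.072, "dy": 0.1453, "dz": 0.003, "rx": 0, "ry": 0, "rz": 0}, {"dx": 0.072, "dy": 0.1453, "dz": 0.003, "rx": 0, "ry": 0, "rz": 0}, {"dx": 0.072, "dy": 0.1453, "dz": 0.003, "rx": 0, "ry": 0, "rz": 0}, {"dx": 0.072, "dy": 0.1453, "dz": 0.003, "rx": 0, "ry": 0, "rz": 0}, {"dx": 0.072, "dy": 0.1453, "dz": 0.003, "rx": 0, "ry": 0, "rz": 0}, {"dx": 0.072, "dy": 0.1453, "dz": 0.003, "rx": 0, "ry": 0, "rz": 0}], "fingers": 0, "squeeze": 80}}

```text
time: 30.98
tool_pos: [0.6309, 0.0306, 0.0953]
tool_rot: [-3.139, -0.105, 0.003]
wrist_force: [-0.2, -0.2, -1.4]
width: 0.0142
finger_force: 78.4
```

```bash
python3 held.py .0192; python3 -c "
from meas import *
plan(.633,.0298,.0465,3.5)"
```

```text
[0.6311 0.0305 0.0956] [ 0.1  0.2 -1.6]
303.0 227.0 0.09 121 (array([629.2,  35.3]), array([38.1, 36.9]), 13.3) z 0.0897
328.0 248.0 0.03 38 (array([580.6,  31.7]), array([13.7, 31.4]), 36.4) z 0.0301
362.0 256.0 0.03 138 (array([501.6,  23.5]), array([38.2, 37. ]), 5.6) z 0.0301
t 31.02 plan d[m] [0.0019 0.0009 0.0491] rot [-0.05  0.07  0.34] rows>= 0.8 q6 end 1.56
```

>>> {"fn": "move_arm", "kwargs": {"steps": [{"dx": 0.0018, "dy": 0.0008, "dz": 0.03, "rx": 0, "ry": 0, "rz": 0.3}, {"dx": 0.0018, "dy": 0.0008, "dz": 0.03, "rx": 0, "ry": 0, "rz": 0.3}, {"dx": 0.0018, "dy": 0.0008, "dz": 0.04, "rx": 0, "ry": 0, "rz": 0.3}, {"dx": 0.0018, "dy": 0.0008, "dz": 0.046, "rx": 0, "ry": 0, "rz": 0.3}, {"dx": 0.0018, "dy": 0.0008, "dz": 0.05, "rx": 0, "ry": 0, "rz": 0.3}, {"dx": 0.0018, "dy": 0.0008, "dz": 0.05, "rx": 0, "ry": 0, "rz": 0.3}], "fingers": 0, "squeeze": 80}}

```text
time: 31.78
tool_pos: [0.6333, 0.0288, 0.0457]
tool_rot: [-3.139, -0.095, 0.002]
wrist_force: [0.2, 0.1, -1.6]
width: 0.014
finger_force: 78.4
```

>>> {"fn": "move_arm", "kwargs": {"steps": [{"dx": 0, "dy": 0, "dz": 0.002, "rx": 0, "ry": 0, "rz": 0}, {"dx": 0, "dy": 0, "dz": 0.004, "rx": 0, "ry": 0, "rz": 0}, {"dx": 0, "dy": 0, "dz": 0.004, "rx": 0, "ry": 0, "rz": 0}], "fingers": 0, "squeeze": 80}}

```text
time: 32.15
tool_pos: [0.6333, 0.0288, 0.0416]
tool_rot: [-3.139, -0.095, 0.002]
wrist_force: [-0.1, -0.4, -1.2]
width: 0.0146
finger_force: 78.4
```

>>> {"fn": "move_arm", "kwargs": {"steps": [{"dx": 0, "dy": 0, "dz": 0.003, "rx": 0, "ry": 0, "rz": 0}, {"dx": 0, "dy": 0, "dz": 0.005, "rx": 0, "ry": 0, "rz": 0}, {"dx": 0, "dy": 0, "dz": 0.0073, "rx": 0, "ry": 0, "rz": 0}, {"dx": 0, "dy": 0, "dz": 0.0073, "rx": 0, "ry": 0, "rz": 0}], "fingers": 0, "squeeze": 80}}

```text
time: 32.65
tool_pos: [0.6336, 0.0288, 0.0352]
tool_rot: [-3.14, -0.095, 0.0]
wrist_force: [-3.3, 1.1, 10.6]
width: 0.0145
finger_force: 80.0
```

>>> {"fn": "move_arm", "kwargs": {"steps": [{"dx": 0, "dy": 0, "dz": 0.001, "rx": 0, "ry": 0, "rz": 0}, {"dx": 0, "dy": 0, "dz": 0.001, "rx": 0, "ry": 0, "rz": 0}], "fingers": 0, "squeeze": 80}}

```text
time: 32.9
tool_pos: [0.6337, 0.0288, 0.0352]
tool_rot: [-3.14, -0.095, -0.0]
wrist_force: [-7.7, -0.7, 19.7]
width: 0.0147
finger_force: 81.4
```

>>> {"fn": "move_arm", "kwargs": {"steps": [{"dx": 0, "dy": 0, "dz": -0.0015, "rx": 0, "ry": 0, "rz": 0}, {"dx": 0, "dy": 0, "dz": -0.0015, "rx": 0, "ry": 0, "rz": 0}, {"dx": 0, "dy": 0, "dz": -0.0015, "rx": 0, "ry": 0, "rz": 0}, {"dx": 0, "dy": 0, "dz": -0.06, "rx": 0, "ry": 0, "rz": 0}, {"dx": 0, "dy": 0, "dz": -0.12, "rx": 0, "ry": 0, "rz": 0}, {"dx": 0, "dy": 0, "dz": -0.16, "rx": 0, "ry": 0, "rz": 0}, {"dx": 0, "dy": 0, "dz": -0.16, "rx": 0, "ry": 0, "rz": 0}], "fingers": 0.4, "squeeze": 60}}

```text
time: 33.78
tool_pos: [0.6349, 0.0287, 0.1968]
tool_rot: [-3.14, -0.095, -0.008]
wrist_force: [-0.2, 0.6, 0.3]
width: 0.0342
finger_force: 0.0
```

Run:
```python
from look import *
for x,y in((.502,.023),(.568,.027),(.633,.031)):
    m=(abs(C[...,2]-.031)<.012)&(abs(C[...,0]-x)<.019)&(abs(C[...,1]-y)<.019)&(hsv(f)[...,1]>90); Q=C[m];Q=Q[abs(Q[:,2]-.03)<.008]; print(x,len(Q),np.median(Q[:,2]),rect(Q))
# dial: top view
t=grab("top"); D=cloud(t); h=hsv(t); X=D[...,0];Y=D[...,1];Z=D[...,2]
roi=(abs(X-.445)<.06)&(abs(Y+.185)<.06)
for m in comps(roi&(h[...,2]<60),5): v,u=np.nonzero(m); q=onz(t,np.c_[u,v],.062); print("dark",m.sum(),u.mean().round(1),v.mean().round(1),q.mean(0).round(4),onz(t,np.c_[u,v],.05).mean(0).round(4),np.median(Z[m]),rect(q))
for m in comps(roi&(h[...,2]<200)&(Z>.078),5): print("hi",m.sum(),np.median(D[m],0),rect(D[m]))
m=roi&(Z>.04); 
cv2.imwrite("pics/d1.png",cv2.resize(t["pixels"][270:335,385:450,::-1],None,fx=8,fy=8,interpolation=2))
print(quad(t,roi&(abs(Z-.05)<.006)&(h[...,2]>100),.05))
plan(.445,-.184,.2,60)
```

```text
side 356.0 166.0 145 0 
side 565.0 189.0 110 (array([ 119.3, -508.6]), array([40.4, 13.4]), 1.0) [ 125.1 -511.1   41.3]
side 303.0 245.0 226 0 [631.9  34.4  42.8]
side 331.0 251.0 157 0 [571.   33.6  43.9]
side 362.0 256.0 232 0 [499.3  26.2  42.8]
side 357.0 421.0 160 (array([368.7, 424. ]), array([24.8,  6.7]), 9.7) [350.2 423.4  39.9]
0.502 152 0.03007640616410967 (array([501.1,  23.3]), array([37.2, 36.5]), 3.7)
0.568 137 0.030235600093383885 (array([568.1,  27.6]), array([36.6, 37.9]), 89.5)
0.633 148 0.030179291957226906 (array([632.7,  30.8]), array([36.9, 36.8]), 89.1)
dark 345 420.7 301.9 [ 0.4458 -0.186   0.062 ] [ 0.447  -0.1887  0.05  ] 0.06286565365484642 (array([ 444.6, -185.6]), array([46.5, 46.4]), 1.5)
dark 7 402.9 296.6 [ 0.4548 -0.1463  0.062 ] [ 0.4561 -0.1485  0.05  ] 0.05047606270555094 (array([ 455. , -146.6]), array([2.2, 8.8]), 4.0)
hi 145 [ 0.44304547 -0.1848182   0.08883756] (array([ 444., -186.]), array([14.2, 43.9]), 65.6)
(array([ 444.7, -185.6]), array([101.5,  98.6]), 2.5)
t 33.88 plan d[m] [-0.2007  0.201  -0.007 ] rot [-8.000e-02  5.000e-02 -5.653e+01] rows>= 5.3 q6 end 0.13
```

View pics/d1.png

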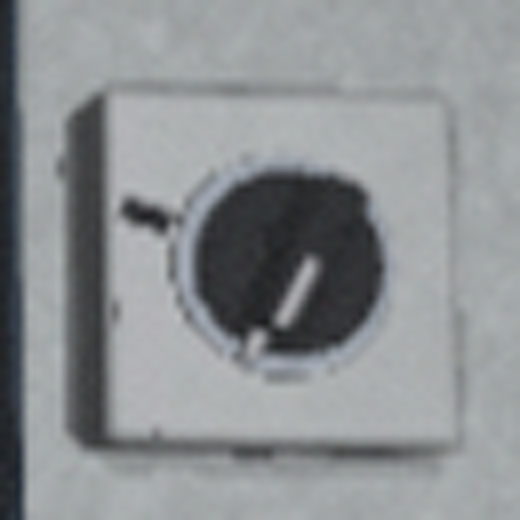

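All three are flush (tops at z = 0.030). Dial crop: the pointer runs from (315,260) to (255,345), and the index mark is at (145,212). Before turning the dial I'll check that the brassy patches at the robot's right aren't more locators.

Run:
```python
from meas import *
t=grab("top"); f=grab("side")
a=cv2.resize(t["pixels"][340:480,480:640,::-1],(400,350)); b=cv2.resize(f["pixels"][110:250,480:640,::-1],(400,350))
cv2.imwrite("pics/chk.png",np.hstack([a,b]))
for g in(t,f):
    C=cloud(g)
    for m in comps(brass(g),15,2000):
        v,u=np.nonzero(m); print(u.mean().round(),v.mean().round(),m.sum(),np.nanmedian(C[m],0).round(3),np.nanpercentile(C[m][:,2],95).round(3))
```

```text
628.0 417.0 192 [ 0.235 -0.637  0.037] 0.04
526.0 162.0 63 [ 0.239 -0.634  0.035] 0.039
356.0 166.0 146 [ 0.651 -0.344  0.062] 0.071
556.0 182.0 164 [ 0.153 -0.511  0.039] 0.068
567.0 175.0 15 [ 0.125 -0.511  0.066] 0.075
302.0 245.0 225 [0.63  0.036 0.032] 0.056
331.0 251.0 160 [0.565 0.032 0.03 ] 0.057
362.0 256.0 239 [0.498 0.026 0.031] 0.056
345.0 412.0 27 [0.38  0.424 0.036] 0.044
355.0 413.0 27 [0.365 0.424 0.04 ] 0.044
364.0 422.0 68 [0.35  0.424 0.029] 0.042
339.0 421.0 19 [0.381 0.442 0.036] 0.044
352.0 424.0 100 [0.368 0.424 0.014] 0.028
374.0 419.0 26 [0.337 0.424 0.04 ] 0.043
341.0 434.0 33 [0.381 0.439 0.004] 0.008
393.0 449.0 28 [0.295 0.462 0.041] 0.045
```

View pics/chk.png

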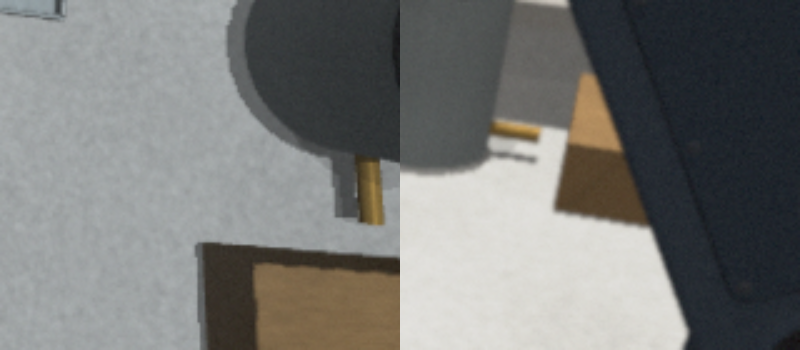

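Those are a spigot and a wooden box, so there are only three locators and all are in. On to the dial.

>>> {"fn": "move_arm", "kwargs": {"steps": [{"dx": -0.2, "dy": 0.2, "dz": 0, "rx": 0, "ry": 0, "rz": -76}, {"dx": -0.2, "dy": 0.2, "dz": 0, "rx": 0, "ry": 0, "rz": -76}, {"dx": -0.2, "dy": 0.2, "dz": 0, "rx": 0, "ry": 0, "rz": -76}, {"dx": -0.2, "dy": 0.2, "dz": 0, "rx": 0, "ry": 0, "rz": -76}, {"dx": -0.2, "dy": 0.2, "dz": 0, "rx": 0, "ry": 0, "rz": -76}, {"dx": -0.2, "dy": 0.2, "dz": 0, "rx": 0, "ry": 0, "rz": -76}, {"dx": -0.2, "dy": 0.2, "dz": 0, "rx": 0, "ry": 0, "rz": -76}, {"dx": -0.2, "dy": 0.2, "dz": 0, "rx": 0, "ry": 0, "rz": -76}], "fingers": 0.5, "squeeze": 40}}

```text
time: 34.98
tool_pos: [0.4454, -0.1829, 0.1924]
tool_rot: [-2.411, -2.01, 0.002]
wrist_force: [-0.4, 0.6, -0.3]
width: 0.0424
finger_force: 0.0
```

>>> {"fn": "move_arm", "kwargs": {"steps": [{"dx": 0, "dy": 0, "dz": 0, "rx": 0, "ry": 0, "rz": -76}, {"dx": 0, "dy": 0, "dz": 0, "rx": 0, "ry": 0, "rz": -76}, {"dx": 0, "dy": 0, "dz": 0, "rx": 0, "ry": 0, "rz": -76}, {"dx": 0, "dy": 0, "dz": 0, "rx": 0, "ry": 0, "rz": -76}, {"dx": 0, "dy": 0, "dz": 0, "rx": 0, "ry": 0, "rz": -76}, {"dx": 0, "dy": 0, "dz": 0, "rx": 0, "ry": 0, "rz": -76}, {"dx": 0, "dy": 0, "dz": 0, "rx": 0, "ry": 0, "rz": -76}, {"dx": 0, "dy": 0, "dz": 0, "rx": 0, "ry": 0, "rz": -76}], "fingers": 0.5, "squeeze": 40}}

```text
time: 35.98
tool_pos: [0.4455, -0.1828, 0.1925]
tool_rot: [-0.668, -3.067, -0.001]
wrist_force: [0.3, -0.6, 0.4]
width: 0.0425
finger_force: 0.0
```

```bash
python3 -c "
from meas import *
plan(.4447,-.1842,.105,155.6)"
```

```text
t 35.98 plan d[m] [-0.0001 -0.0017  0.0875] rot [ 0.02 -0.16 -0.17] rows>= 1.4 q6 end -1.54
```

>>> {"fn": "move_arm", "kwargs": {"steps": [{"dx": 0, "dy": -0.0016, "dz": 0.06, "rx": 0, "ry": 0, "rz": 0}, {"dx": 0, "dy": -0.0016, "dz": 0.095, "rx": 0, "ry": 0, "rz": 0}, {"dx": 0, "dy": -0.0016, "dz": 0.115, "rx": 0, "ry": 0, "rz": 0}, {"dx": 0, "dy": -0.0016, "dz": 0.124, "rx": 0, "ry": 0, "rz": 0}, {"dx": 0, "dy": -0.0016, "dz": 0.1245, "rx": 0, "ry": 0, "rz": 0}, {"dx": 0, "dy": -0.0016, "dz": 0.1245, "rx": 0, "ry": 0, "rz": 0}], "fingers": 0.5, "squeeze": 40}}

```text
time: 36.72
tool_pos: [0.4456, -0.1845, 0.0697]
tool_rot: [0.669, 3.069, 0.0]
wrist_force: [0.4, -0.1, 0.9]
width: 0.0426
finger_force: 0.0
```

>>> {"fn": "move_arm", "kwargs": {"steps": [{"dx": 0, "dy": 0, "dz": 0, "rx": 0, "ry": 0, "rz": 0}, {"dx": 0, "dy": 0, "dz": 0, "rx": 0, "ry": 0, "rz": 0}, {"dx": 0, "dy": 0, "dz": 0, "rx": 0, "ry": 0, "rz": 0}, {"dx": 0, "dy": 0, "dz": 0, "rx": 0, "ry": 0, "rz": 0}, {"dx": 0, "dy": 0, "dz": 0, "rx": 0, "ry": 0, "rz": 0}], "fingers": 0, "squeeze": 30}}

```text
time: 37.35
tool_pos: [0.445, -0.1853, 0.0698]
tool_rot: [-0.667, -3.07, 0.002]
wrist_force: [-5.6, -7.7, 7.0]
width: 0.0131
finger_force: 30.9
```

>>> {"fn": "move_arm", "kwargs": {"steps": [{"dx": 0, "dy": -0.001, "dz": 0, "rx": 0, "ry": 0, "rz": 0}, {"dx": 0, "dy": -0.001, "dz": 0, "rx": 0, "ry": 0, "rz": 8}, {"dx": 0, "dy": -0.001, "dz": 0, "rx": 0, "ry": 0, "rz": 16}, {"dx": 0, "dy": -0.001, "dz": 0, "rx": 0, "ry": 0, "rz": 24}, {"dx": 0, "dy": -0.001, "dz": 0, "rx": 0, "ry": 0, "rz": 32}, {"dx": 0, "dy": -0.001, "dz": 0, "rx": 0, "ry": 0, "rz": 40}, {"dx": 0, "dy": -0.001, "dz": 0, "rx": 0, "ry": 0, "rz": 40}], "fingers": 0, "squeeze": 30}}

```text
time: 38.22
tool_pos: [0.4454, -0.1852, 0.0698]
tool_rot: [1.68, 2.654, 0.001]
wrist_force: [0.2, 3.0, 4.8]
width: 0.0135
finger_force: 30.8
```

>>> {"fn": "move_arm", "kwargs": {"steps": [{"dx": 0, "dy": 0, "dz": 0, "rx": 0, "ry": 0, "rz": 8}, {"dx": 0, "dy": 0, "dz": 0, "rx": 0, "ry": 0, "rz": 16}, {"dx": 0, "dy": 0, "dz": 0, "rx": 0, "ry": 0, "rz": 24}, {"dx": 0, "dy": 0, "dz": 0, "rx": 0, "ry": 0, "rz": 32}, {"dx": 0, "dy": 0, "dz": 0, "rx": 0, "ry": 0, "rz": 40}, {"dx": 0, "dy": 0, "dz": 0, "rx": 0, "ry": 0, "rz": 42}, {"dx": 0, "dy": 0, "dz": 0, "rx": 0, "ry": 0, "rz": 42.3}, {"dx": 0, "dy": 0, "dz": 0, "rx": 0, "ry": 0, "rz": 42.3}], "fingers": 0, "squeeze": 30}}

```text
time: 39.22
tool_pos: [0.4459, -0.1853, 0.0698]
tool_rot: [2.522, 1.871, 0.002]
wrist_force: [4.0, 3.3, 3.6]
width: 0.0133
finger_force: 30.5
```

```bash
python3 -c "
from meas import *
r=env.state()['tool_rot'];print('yaw',np.degrees(2*np.arctan2(r[1],r[0])))"
```

```text
yaw 73.13765418423509
```

>>> {"fn": "move_arm", "kwargs": {"steps": [{"dx": 0, "dy": 0, "dz": 0, "rx": 0, "ry": 0, "rz": 0}, {"dx": 0, "dy": 0, "dz": 0, "rx": 0, "ry": 0, "rz": 0}, {"dx": 0, "dy": 0, "dz": -0.05, "rx": 0, "ry": 0, "rz": 0}, {"dx": 0, "dy": 0, "dz": -0.11, "rx": 0, "ry": 0, "rz": 0}, {"dx": 0.2, "dy": 0, "dz": -0.11, "rx": 0, "ry": 0, "rz": 0}, {"dx": 0.2, "dy": 0, "dz": -0.11, "rx": 0, "ry": 0, "rz": 0}, {"dx": 0.2, "dy": 0, "dz": -0.11, "rx": 0, "ry": 0, "rz": 0}, {"dx": 0.2, "dy": 0, "dz": -0.11, "rx": 0, "ry": 0, "rz": 0}], "fingers": 0.5, "squeeze": 40}}

```text
time: 40.22
tool_pos: [0.503, 0.0089, 0.179]
tool_rot: [-2.519, -1.876, 0.0]
wrist_force: [-0.6, -1.1, 0.0]
width: 0.0425
finger_force: 0.0
```

```bash
cat > dial.py <<'E'
from meas import *
t=grab("top"); D=cloud(t); h=hsv(t); X=D[...,0];Y=D[...,1];Z=D[...,2]
roi=(abs(X-.445)<.06)&(abs(Y+.185)<.06)
bx=quad(t,roi&(abs(Z-.05)<.006)&(h[...,2]>100),.05); print("box",bx)
for m in comps(roi&(Z>.078),30): print("bar",m.sum(),rect(D[m]))
for m in comps(roi&(h[...,2]<75)&(np.hypot(X-.445,Y+.186)>.031)&(np.hypot(X-.445,Y+.186)<.046),3): v,u=np.nonzero(m);q=onz(t,np.c_[u,v],.05).mean(0)*1000;print("mark",m.sum(),q,np.degrees(np.arctan2(q[1]-bx[0][1],q[0]-bx[0][0])))
r=np.hypot(X-.445,Y+.186)
for m in comps(roi&(r<.027)&(h[...,2]>95),3):
    v,u=np.nonzero(m); 
    for z in(.09,.062): q=onz(t,np.c_[u,v],z)*1000; c=q.mean(0); print("white",m.sum(),z,c[:2].round(1),np.degrees(np.arctan2(c[1]+185.6,c[0]-444.7)).round(1), rect(q/1000), np.median(Z[m]).round(3))
for n,f in(("top",t),("side",grab("side"))):
    C=cloud(f);h=hsv(f);X=C[...,0];Y=C[...,1]
    roi=(X>.45)&(X<.65)&(Y<.42)&(Y>.2)
    for m in comps(roi&(h[...,1]>80)&(C[...,2]<.06),100):
        w=m&(C[...,2]>.036); print(n,'cup',m.sum(),quad(f,m,.042),"rim",rect(C[w]),np.percentile(C[m][:,2],95))
E
python3 dial.py
```

```text
box (array([ 445.2, -185.5]), array([100.6,  98.6]), 2.5)
bar 146 (array([ 444.1, -185.8]), array([43.2, 14.5]), 73.5)
mark 10 [ 456.28638951 -148.7756973    50.        ] 73.20190336879003
white 16 0.09 [ 457.  -161.8] 62.6 (array([ 458.5, -163. ]), array([ 6.9, 24.9]), 51.3) 0.061
white 16 0.062 [ 460.2 -167.5] 49.4 (array([ 461.8, -168.7]), array([ 7.1, 25.6]), 51.3) 0.061
white 23 0.09 [ 448.7 -176.1] 67.0 (array([ 448.7, -175.9]), array([18.7,  4.8]), 75.3) 0.09
white 23 0.062 [ 451.7 -182.2] 26.3 (array([ 451.6, -182. ]), array([19.2,  5. ]), 75.3) 0.09
white 4 0.09 [ 439.9 -152.6] 98.3 (array([ 439.9, -152.6]), array([6.4, 0. ]), 1.5) 0.053
white 4 0.062 [ 442.5 -158. ] 94.5 (array([ 442.5, -158. ]), array([6.6, 0. ]), 1.5) 0.053
white 20 0.09 [ 421.  -168.9] 144.8 (array([ 421.4, -169.4]), array([35.6,  8.3]), 65.5) 0.056
white 20 0.062 [ 423.1 -174.8] 153.3 (array([ 423.5, -175.3]), array([36.6,  8.5]), 65.5) 0.056
white 4 0.09 [ 422.  -194.7] -158.2 (array([ 422.1, -195. ]), array([1.1, 7.9]), 36.6) 0.06
white 4 0.062 [ 424.2 -201.3] -142.6 (array([ 424.3, -201.7]), array([1.2, 8.1]), 36.6) 0.06
top cup 331 (array([535.5, 319. ]), array([49.6, 51.6]), 3.3) rim (array([535.6, 320.6]), array([47.9, 51.2]), 0.9) 0.04395463840086211
side cup 657 (array([635.6, 364.5]), array([ 45.2, 102.3]), 36.0) rim (array([635.3, 357.1]), array([58.2, 15.5]), 74.9) 0.05745002203038915
side cup 791 (array([518.3, 340. ]), array([48.4, 84.4]), 2.4) rim (array([523.6, 321.9]), array([52.1, 34. ]), 82.6) 0.041689890596553536
```

The dial bar (73.5°) lines up with the mark (73.2°). Next is the cup, still at (0.5357, 0.3215).

```bash
python3 -c "
from meas import *
plan(.5357,.3212,.11,93)"
```

```text
t 40.33 plan d[m] [ 0.3106 -0.0588  0.069 ] rot [ -0.07  -0.02 -19.72] rows>= 5.2 q6 end 0.49
```

>>> {"fn": "move_arm", "kwargs": {"steps": [{"dx": 0.31, "dy": -0.0588, "dz": 0.069, "rx": 0, "ry": 0, "rz": -19.7}, {"dx": 0.31, "dy": -0.0588, "dz": 0.069, "rx": 0, "ry": 0, "rz": -19.7}, {"dx": 0.31, "dy": -0.0588, "dz": 0.069, "rx": 0, "ry": 0, "rz": -19.7}, {"dx": 0.31, "dy": -0.0588, "dz": 0.069, "rx": 0, "ry": 0, "rz": -19.7}, {"dx": 0.31, "dy": -0.0588, "dz": 0.069, "rx": 0, "ry": 0, "rz": -19.7}, {"dx": 0.31, "dy": -0.0588, "dz": 0.069, "rx": 0, "ry": 0, "rz": -19.7}, {"dx": 0.31, "dy": -0.0588, "dz": 0.069, "rx": 0, "ry": 0, "rz": -19.7}, {"dx": 0.31, "dy": -0.0588, "dz": 0.069, "rx": 0, "ry": 0, "rz": -19.7}], "fingers": 0.9, "squeeze": 30}}

```text
time: 41.32
tool_pos: [0.5367, 0.3179, 0.1106]
tool_rot: [-2.167, -2.274, 0.0]
wrist_force: [-0.4, 0.6, 0.0]
width: 0.0769
finger_force: 0.0
```

>>> {"fn": "move_arm", "kwargs": {"steps": [{"dx": 0, "dy": 0, "dz": 0, "rx": 0, "ry": 0, "rz": 0}, {"dx": 0, "dy": 0, "dz": 0, "rx": 0, "ry": 0, "rz": 0}], "fingers": 0.9, "squeeze": 30}}

```text
time: 41.58
tool_pos: [0.5365, 0.3192, 0.1106]
tool_rot: [-2.166, -2.275, -0.0]
wrist_force: [0.6, 0.3, -0.5]
width: 0.0771
finger_force: 0.0
```

```bash
python3 -c "
from meas import *
plan(.5357,.3212,.012,93)
f=grab('side');C=cloud(f);h=hsv(f);X=C[...,0];Y=C[...,1]
roi=(X>.45)&(X<.59)&(Y<.42)&(Y>.2)
for m in comps(roi&(h[...,1]>80)&(C[...,2]<.06),100): print('cup',m.sum(),quad(f,m,.042))"
```

```text
t 41.58 plan d[m] [ 0.002  -0.0006  0.0986] rot [-0.02 -0.05 -0.19] rows>= 1.6 q6 end 0.49
cup 828 (array([516.2, 340.5]), array([45.4, 83.3]), 2.9)
```

>>> {"fn": "move_arm", "kwargs": {"steps": [{"dx": 0.002, "dy": -0.0006, "dz": 0.04, "rx": 0, "ry": 0, "rz": 0}, {"dx": 0.002, "dy": -0.0006, "dz": 0.075, "rx": 0, "ry": 0, "rz": 0}, {"dx": 0.002, "dy": -0.0006, "dz": 0.095, "rx": 0, "ry": 0, "rz": 0}, {"dx": 0.002, "dy": -0.0006, "dz": 0.0985, "rx": 0, "ry": 0, "rz": 0}, {"dx": 0.002, "dy": -0.0006, "dz": 0.0985, "rx": 0, "ry": 0, "rz": 0}, {"dx": 0.002, "dy": -0.0006, "dz": 0.0985, "rx": 0, "ry": 0, "rz": 0}], "fingers": 0.9, "squeeze": 30}}

```text
time: 42.38
tool_pos: [0.5361, 0.3222, 0.013]
tool_rot: [-2.165, -2.276, -0.003]
wrist_force: [-0.1, 0.3, -0.1]
width: 0.0771
finger_force: 0.0
```

>>> {"fn": "move_arm", "kwargs": {"steps": [{"dx": 0, "dy": 0, "dz": 0, "rx": 0, "ry": 0, "rz": 0}, {"dx": 0, "dy": 0, "dz": 0, "rx": 0, "ry": 0, "rz": 0}, {"dx": 0, "dy": 0, "dz": 0, "rx": 0, "ry": 0, "rz": 0}, {"dx": 0, "dy": 0, "dz": 0, "rx": 0, "ry": 0, "rz": 0}, {"dx": 0, "dy": 0, "dz": 0, "rx": 0, "ry": 0, "rz": 0}], "fingers": 0.3, "squeeze": 30}}

```text
time: 43.0
tool_pos: [0.5358, 0.3221, 0.0125]
tool_rot: [-2.165, -2.276, -0.001]
wrist_force: [-1.3, -0.4, 6.4]
width: 0.0494
finger_force: 32.0
```

Run:
```python
from meas import *
plan(.6288,-.2128,.13,84.3)
f=grab('side');C=cloud(f);h=hsv(f);X=C[...,0];Y=C[...,1];Z=C[...,2]
m=(abs(X-.63)<.06)&(abs(Y+.21)<.065)&(abs(Z-.045)<.006)&(h[...,2]<135)&(h[...,2]>80)
for k in comps(m,200): print("pan side",k.sum(),quad(f,k,.045),rect(C[k]))
```

```text
t 43.0 plan d[m] [-0.5388  0.0662 -0.1181] rot [ 0.   -0.07  8.56] rows>= 8.9 q6 end -0.23
```

>>> {"fn": "move_arm", "kwargs": {"steps": [{"dx": 0, "dy": 0, "dz": -0.06, "rx": 0, "ry": 0, "rz": 0}, {"dx": 0, "dy": 0, "dz": -0.118, "rx": 0, "ry": 0, "rz": 0}, {"dx": -0.27, "dy": 0.033, "dz": -0.118, "rx": 0, "ry": 0, "rz": 4}, {"dx": -0.27, "dy": 0.033, "dz": -0.118, "rx": 0, "ry": 0, "rz": 4}, {"dx": -0.27, "dy": 0.033, "dz": -0.118, "rx": 0, "ry": 0, "rz": 4}, {"dx": -0.27, "dy": 0.033, "dz": -0.118, "rx": 0, "ry": 0, "rz": 4}, {"dx": -0.27, "dy": 0.033, "dz": -0.118, "rx": 0, "ry": 0, "rz": 4}, {"dx": -0.27, "dy": 0.033, "dz": -0.118, "rx": 0, "ry": 0, "rz": 4}], "fingers": 0.3, "squeeze": 30}}

```text
time: 44.05
tool_pos: [0.582, 0.053, 0.1294]
tool_rot: [-2.245, -2.196, 0.0]
wrist_force: [-0.3, 0.3, -1.0]
width: 0.0495
finger_force: 32.6
```

```bash
python3 -c "
from meas import *
print(env.state()['width'])
plan(.6288,-.2135,.13,84.3)"
```

```text
0.04950834141976812
t 44.05 plan d[m] [-0.2654  0.0526 -0.0008] rot [-0.07 -0.04  4.45] rows>= 4.3 q6 end -0.23
```

>>> {"fn": "move_arm", "kwargs": {"steps": [{"dx": -0.265, "dy": 0.0526, "dz": 0, "rx": 0, "ry": 0, "rz": 4.4}, {"dx": -0.265, "dy": 0.0526, "dz": 0, "rx": 0, "ry": 0, "rz": 4.4}, {"dx": -0.265, "dy": 0.0526, "dz": 0, "rx": 0, "ry": 0, "rz": 4.4}, {"dx": -0.265, "dy": 0.0526, "dz": 0, "rx": 0, "ry": 0, "rz": 4.4}, {"dx": -0.265, "dy": 0.0526, "dz": 0, "rx": 0, "ry": 0, "rz": 4.4}, {"dx": -0.265, "dy": 0.0526, "dz": 0, "rx": 0, "ry": 0, "rz": 4.4}, {"dx": -0.265, "dy": 0.0526, "dz": 0, "rx": 0, "ry": 0, "rz": 4.4}, {"dx": -0.265, "dy": 0.0526, "dz": 0, "rx": 0, "ry": 0, "rz": 4.4}], "fingers": 0.3, "squeeze": 30}}

```text
time: 45.05
tool_pos: [0.6295, -0.2104, 0.1294]
tool_rot: [-2.323, -2.113, 0.0]
wrist_force: [0.1, 0.3, -1.0]
width: 0.0492
finger_force: 32.5
```

```bash
python3 -c "
from meas import *
plan(.6288,-.2135,.059,84.3)"
```

```text
t 45.05 plan d[m] [-0.0032 -0.0003  0.0704] rot [-0.06 -0.05  0.27] rows>= 1.1 q6 end -0.23
```

>>> {"fn": "move_arm", "kwargs": {"steps": [{"dx": -0.003, "dy": 0, "dz": 0.04, "rx": 0, "ry": 0, "rz": 0}, {"dx": -0.003, "dy": 0, "dz": 0.06, "rx": 0, "ry": 0, "rz": 0}, {"dx": -0.003, "dy": 0, "dz": 0.068, "rx": 0, "ry": 0, "rz": 0}, {"dx": -0.003, "dy": 0, "dz": 0.071, "rx": 0, "ry": 0, "rz": 0}, {"dx": -0.003, "dy": 0, "dz": 0.0715, "rx": 0, "ry": 0, "rz": 0}, {"dx": -0.003, "dy": 0, "dz": 0.0715, "rx": 0, "ry": 0, "rz": 0}], "fingers": 0.3, "squeeze": 30}}

```text
time: 45.8
tool_pos: [0.6294, -0.2153, 0.0586]
tool_rot: [2.326, 2.112, 0.001]
wrist_force: [0.5, 0.1, -1.4]
width: 0.0498
finger_force: 32.5
```

>>> {"fn": "move_arm", "kwargs": {"steps": [{"dx": 0.0015, "dy": 0, "dz": 0.001, "rx": 0, "ry": 0, "rz": 0}, {"dx": 0.0015, "dy": 0, "dz": 0.0015, "rx": 0, "ry": 0, "rz": 0}, {"dx": 0.0015, "dy": 0, "dz": 0.0015, "rx": 0, "ry": 0, "rz": 0}], "fingers": 0.3, "squeeze": 30}}

```text
time: 46.18
tool_pos: [0.6294, -0.2139, 0.0575]
tool_rot: [2.326, 2.112, 0.0]
wrist_force: [-2.4, -1.2, 7.4]
width: 0.0498
finger_force: 33.5
```

>>> {"fn": "move_arm", "kwargs": {"steps": [{"dx": 0, "dy": 0, "dz": -0.0005, "rx": 0, "ry": 0, "rz": 0}, {"dx": 0, "dy": 0, "dz": -0.001, "rx": 0, "ry": 0, "rz": 0}, {"dx": 0, "dy": 0, "dz": -0.001, "rx": 0, "ry": 0, "rz": 0}, {"dx": 0, "dy": 0, "dz": -0.001, "rx": 0, "ry": 0, "rz": 0}, {"dx": 0, "dy": 0, "dz": -0.05, "rx": 0, "ry": 0, "rz": 0}, {"dx": 0, "dy": 0, "dz": -0.11, "rx": 0, "ry": 0, "rz": 0}, {"dx": 0, "dy": 0, "dz": -0.14, "rx": 0, "ry": 0, "rz": 0}, {"dx": 0, "dy": 0, "dz": -0.14, "rx": 0, "ry": 0, "rz": 0}], "fingers": 0.85, "squeeze": 30}}

```text
time: 47.18
tool_pos: [0.6302, -0.2141, 0.1991]
tool_rot: [2.324, 2.109, 0.003]
wrist_force: [0.3, 0.0, 0.5]
width: 0.0727
finger_force: 0.0
```

>>> {"fn": "move_arm", "kwargs": {"steps": [{"dx": 0.25, "dy": -0.05, "dz": -0.03, "rx": 0, "ry": 0, "rz": 0}, {"dx": 0.25, "dy": -0.05, "dz": -0.03, "rx": 0, "ry": 0, "rz": 0}, {"dx": 0.25, "dy": -0.05, "dz": -0.03, "rx": 0, "ry": 0, "rz": 0}, {"dx": 0.25, "dy": -0.05, "dz": -0.03, "rx": 0, "ry": 0, "rz": 0}, {"dx": 0.25, "dy": -0.05, "dz": -0.03, "rx": 0, "ry": 0, "rz": 0}, {"dx": 0.5, "dy": -0.1, "dz": -0.03, "rx": 0, "ry": 0, "rz": 0}, {"dx": 0.5, "dy": -0.1, "dz": -0.03, "rx": 0, "ry": 0, "rz": 0}, {"dx": 0.5, "dy": -0.1, "dz": -0.03, "rx": 0, "ry": 0, "rz": 0}], "fingers": 0.85, "squeeze": 30}}

```text
time: 48.18
tool_pos: [0.5844, 0.2273, 0.2254]
tool_rot: [-2.326, -2.109, 0.003]
wrist_force: [0.6, -0.7, 0.4]
width: 0.0732
finger_force: 0.0
```

```bash
python3 dial.py | egrep "box|bar|mark"
python3 - <<'E'
from meas import *
f=grab('top');C=cloud(f);h=hsv(f);X=C[...,0];Y=C[...,1];Z=C[...,2]
m=(abs(X-.63)<.07)&(abs(Y+.21)<.07)
for k in comps(m&(h[...,1]>80)&(Z>.03),50): w=k&(Z>.078);print("cup",k.sum(),quad(f,k,.087),rect(C[w]),np.median(C[w][:,2]))
k=m&(abs(Z-.045)<.006)&(h[...,1]>15)&(h[...,2]<130)&(h[...,2]>60); print("pan",max((quad(f,q,.045) for q in comps(k,200)),key=lambda r:r[1][0],default=0))
s=grab("side")
cv2.imwrite("pics/end.png",np.hstack([cv2.resize(f["pixels"][140:370,140:540,::-1],(400,230)),cv2.resize(s["pixels"][140:370,140:540,::-1],(400,230))]))
E
```

```text
box (array([ 444.7, -185.6]), array([101.5,  98.6]), 2.5)
bar 145 (array([ 444.1, -186.1]), array([43.5, 14.2]), 73.8)
mark 10 [ 456.28638951 -148.7756973    50.        ] 72.53435204364968
cup 340 (array([ 627.5, -214.5]), array([50. , 49.9]), 84.0) (array([ 628.4, -215.1]), array([50.4, 48.7]), 84.0) 0.08637740262301163
pan 0
```

View pics/end.png

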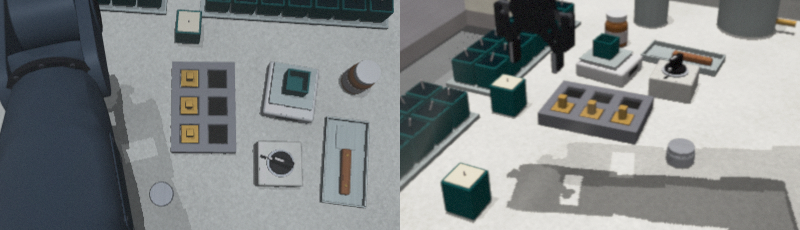

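The final picture shows three locators in the plate, the cup in the middle of the pan at top crop (295,82), and the scraper in the tray at (345,165). The dial pointer is on its mark. One last check of the heights before handing in.

Run:
```python
from meas import *
f=grab('top');C=cloud(f);h=hsv(f);X=C[...,0];Y=C[...,1];Z=C[...,2]
m=(X>.36)&(X<.57)&(abs(Y+.35)<.05)
k=max(comps(m&((h[...,0]<20)|(h[...,0]>170))&(h[...,1]>80),50),key=np.sum);P=C[k];print("handle",rect(P),np.median(P[:,2]),[np.median(P[abs(P[:,0]-x)<.01][:,2]).round(4) for x in(.41,.45,.48)])
k=m&(X>.505)&(X<.54)&(abs(Y+.35)<.015);print("blade z",np.median(Z[k]))
g=grab('side');C=cloud(g)
ok=True
for x,y in((.502,.023),(.568,.027),(.633,.031)):
    q=(abs(C[...,2]-.03)<.008)&(abs(C[...,0]-x)<.019)&(abs(C[...,1]-y)<.019)&(hsv(g)[...,1]>90); z=np.median(C[q][:,2]); print(z); ok&=abs(z-.03)<.002
if ok: print(env.hand_in())
```

```text
handle (array([ 439.9, -344.2]), array([ 20. , 101.7]), 87.6) 0.01871709933919874 [np.float64(0.0183), np.float64(0.0187), np.float64(0.0186)]
blade z 0.005905999543436624
0.030129180916498743
0.030215452851797275
0.030086746906755724
the job is handed in; nothing more can be done
None
```

The job is done and handed in: the scraper lies flat in the tray, all three brass locators are flush in the plate, the dial was then turned to its black mark (within about 1°), and the cup stands upright in the middle of the pan; the third locator jammed on its first try and had to be regrasped.

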